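# Honey from behind the bottles

### The job

I need to weigh the honey, but the bottles are in the way: stand all three of them upright on the chopping board, then lift the honey jar out of the tray and set it upright in the middle of the scale's round plate. Only then put each bottle back on the very spot in the tray where it stood at the start, upright. It is all glass, so set the jar and bottles down gently and do not tip them over, and leave the salt and pepper where they are.

Things in the scene. Friction and masses are not known exactly. Their poses are not given: they have to be found in the camera images.
- oil_bottle: olive oil bottle: green glass with a cream label and a green cap; 210 mm tall, body 56 mm across, about 0.5 kg. Straight to 120 mm, 25 mm neck from 158 mm up. Origin: centre of its underside, z up; round. Screw cap (the grip, from above): the top 32 mm, 29 mm across. Starts on the tray, on one of three cork discs round the honey jar; next bottles 75 to 130 mm away.
- vinegar_bottle: vinegar bottle: wine-red with a white label and a white cap; 200 mm tall, body 54 mm across, about 0.45 kg. Straight to 110 mm, 25 mm neck from 150 mm up. Origin: centre of its underside, z up; round. Screw cap (the grip, from above): the top 32 mm, 29 mm across. Starts on the tray, on one of three cork discs round the honey jar; next bottles 75 to 130 mm away.
- soy_bottle: soy sauce bottle: nearly black with a red label and a red cap; 190 mm tall, body 56 mm across, about 0.42 kg. Straight to 95 mm, 25 mm neck from 145 mm up. Origin: centre of its underside, z up; round. Screw cap (the grip, from above): the top 32 mm, 29 mm across. Starts on the tray, on one of three cork discs round the honey jar; next bottles 75 to 130 mm away.
- honey_jar: squat honey jar: honey-coloured, white label, yellow lid; round, 49 mm across (lid too), 70 mm tall, about 0.2 kg. Origin: centre of its underside, z up. Stands in the middle of the tray, boxed in by the three tall bottles (about 65 mm away) at its front and sides, with salt and pepper behind it.
- tray: round wooden tray, fixed, 236 mm across; floor 8 mm thick, dark rim 22 mm high. Origin: its centre on the worktop, z up. Its x axis points away from the robot (within 0.6 rad), from the front bottle through the honey jar to between salt and pepper; its y axis from one side bottle to the other: with the bottles gone the jar is free for a grip along y.
- board: pale wooden chopping board with three darker stripes along it, fixed, 300 mm long (its x axis) by 150 mm wide (its y axis), 18 mm thick, empty at the start; lies to the left or to the right of the tray. Origin at the centre of its underside, z up. This is the side area for the bottles.
- scale: flat white kitchen scale with a round steel plate, fixed, on the other side of the tray from the board. Origin on the worktop right under the plate's centre, z up, x away from the display. Plate 140 mm across, its top 28 mm up; housing 20 mm high, 170 mm wide, from 115 mm before the plate's centre to 85 mm behind it.
- salt_pot: salt pot on the tray behind the honey jar: all white, 40 mm across, 59 mm tall, light and loose; left or right. Its centre is about 71 mm from the honey jar's. Origin at the centre of its underside, z up. To be left alone.
- pepper_pot: pepper pot on the tray beside the salt pot: all black, 40 mm across, 59 mm tall, light and loose. Origin at the centre of its underside, z up. To be left alone.
Things that resemble listed ones, but are neither listed nor needed, are in the scene too. Leave any purple look-alike of the honey_jar alone.

How it is judged:
By the outcome, as a careful person would: the job done as asked, in the order asked, and still so for the second after the job is handed in, with the robot touching nothing.
It also fails if it takes over 131 s, if anything falls off the work surface, if the arm or the gripper's body presses on something with over 40 N, if the wrist force passes 120 N, or if a joint passes its speed limit or range.

### The arm

A 6-joint arm with a two-finger parallel gripper is mounted at the origin on the work surface. World frame = base frame: x ahead of the robot, y to its left, z up, the work surface at z = 0. Lengths are in m, angles in rad, forces in N, time in s.
With the tool pointing down it reaches from about 0.3 to 0.775 m from the base axis. Payload 14.6 kg.
Tool frame: the origin (TCP) lies between the finger pads; the fingertips stand ctrl.tip_extent ahead of it and the grasp point (between the pads) lies 3 mm ahead of it (ctrl.tip_extent is the distance from the TCP to the fingertips, in m); z points along the fingers, y is the line along which they close (so a half turn about z gives the same grasp; the last joint's range is limited). The gripper opens to 94 mm and grips with 3 to 60 N. Pads are 16 mm wide; open, the fingers measure 119 mm over their backs; the gripper's body (75 mm by 177 mm) begins 78 mm behind the grasp point.
Start: joints at [1.052, 0.3, 1.521, -0, 1.321, -0.067], TCP at [0.24, 0.495, 0.227] pointing down, gripper open.
Joint ranges: [-3.03, 3.03], [-0.79, 2.21], [0.23, 2.52], [-1.04, 4.18], [0, 3.07], [-2.55, 2.55]. Speed limits (rad/s): [2.22, 2.22, 2.57, 3.14, 3.14, 3.14].

### API

Orientations are given as [roll, pitch, yaw] about the fixed x, y, z axes, in that order (R = Rz(yaw) Ry(pitch) Rx(roll)).
In Python, from station import ctrl, eyes gives the robot as it stands. The module is installed in compiled form; this text tells all that it offers.
- The arm moves only by the shell command python3 -m crank FILE [OPENING] [FORCE], which reads ROWS from the file FILE. ROWS is a JSON object with one list for each field, all of the same length, 1 to 10, a row being the entries at one place: x, y, z (the shift in shares of the most that a row can go, 1 being 50 mm), ax, ay, az (a rotation vector in shares of 2 rad (1.0 is 2 rad)); each row shifts and turns the commanded pose from where the row before left it, along the tool's axes as they then stand; what a row does not reach is not made up. A row lasts 1/10 s, in which the tool goes at most 0.05 m and 0.15 rad, less where a joint would pass 70% of its speed; a pose out of reach is approached as far as the arm can. OPENING is the finger opening in m, set as the command begins (- or left out keeps the last). The fingers move at their own pace and stop on an object; FORCE is the grip in N (left out, the last holds). Time passes only in rows, so rows that do not move let the fingers close. It prints the time, the measured TCP pose, the force, the opening and the grip force at its end. No shift or turn number may pass 1 either way. Input that does not fit is refused with a message, and nothing moves.
- ctrl.get_obs(): the state, without advancing time (a new reading comes with each control period).
- eyes.camera(name): name is "scene" or "top"; returns a dict with "pixels" (400x640x3 uint8, blue, green, red), "fx", "fy", "cx", "cy" (pixels), "k1" (the pictures are not rectified: a ray, as slopes to the right and down, at radius r is drawn at 1 + k1 r^2 times it, then the intrinsics apply), "extrinsics" (4x4, takes a point from camera to world coordinates). Camera axes: x right, y up, looking along -z (the intrinsics and any distortion apply to the point x, -y, -z); pixel columns grow to the right and rows downward; lengths in m; the calibration is good to about 2 mm. A picture is of the moment at which its call begins. There is no depth.
- ctrl.hand_in(): hands the job in; it is judged then, once.
The state is a dict: "time_s": time; "qpos": joint angles; "joint_vel": joint speeds; "tau": joint torques, N m; "ee_pos": TCP position; "eef_rot": TCP orientation; "force": force on the tool from outside, world axes, zero at the start; "moment": the same for the moment, N m; "grip_width": finger opening in m; "grip_force": force on a finger pad.
Only numpy, scipy, OpenCV 4.12 (cv2) and the standard library are available. Lean on these libraries where they do the work, as an engineer would, in place of code of your own. Each camera call takes 0.05 s, during which the arm holds its last target. There are 200 camera calls.

## Working session

There is one attempt and no reset: what is moved stays moved. The work goes in short steps, Python scripts to look and compute and a shell command to move; the robot and the scene stay as the last step left them, time stands still between calls to the robot, and variables do not carry over. Pictures are saved under pics/ and viewed, at most 14 in all, crops included, and the job is handed in when it is done.

```bash
mkdir -p pics; python3 - <<'E'
from station import ctrl,eyes
import cv2,numpy as np
for n in("top","scene"):
    c=eyes.camera(n);cv2.imwrite(f"pics/{n}0.png",c["pixels"]);print(n,c["fx"],c["fy"],c["cx"],c["cy"],c["k1"]);print(np.round(c["extrinsics"],4))
o=ctrl.get_obs();print(o,ctrl.tip_extent)
E
```

```text
top 503.586368536012 503.586368536012 322.99961836999967 190.21016849137985 -0.0012875620111677157
[[-0.0239  0.9988 -0.0421  0.5017]
 [-0.9997 -0.0234  0.012   0.0031]
 [ 0.011   0.0423  0.999   1.2414]
 [ 0.      0.      0.      1.    ]]
scene 458.30978422146444 458.30978422146444 312.6638033480311 198.4445397785642 0.011367416583062388
[[-0.2109 -0.8118  0.5445  1.0627]
 [ 0.9775 -0.1736  0.1198  0.1276]
 [-0.0027  0.5575  0.8302  0.7877]
 [ 0.      0.      0.      1.    ]]
{'time_s': 0.1, 'qpos': array([ 1.05239805e+00,  3.00418394e-01,  1.52149532e+00, -3.42418473e-06,
        1.32069438e+00, -6.66078785e-02]), 'joint_vel': array([ 0.0010091 , -0.00112042, -0.00339945,  0.00166954,  0.00033512,
        0.00058968]), 'tau': array([ 3.55137690e-04, -5.32654738e+01, -3.53284836e+01,  7.08750682e-02,
        2.35010160e-02, -8.40348821e-05]), 'ee_pos': array([0.24002407, 0.49463698, 0.22695151]), 'eef_rot': array([-3.14057925e+00, -6.42763628e-05,  2.68980307e+00]), 'force': array([-0.39679405,  0.01771853, -0.20787417]), 'moment': array([-0.02165383,  0.03235122, -0.04263444]), 'grip_force': 0.0, 'grip_width': 0.09394529317080118} 0.022
```

View pics/top0.png

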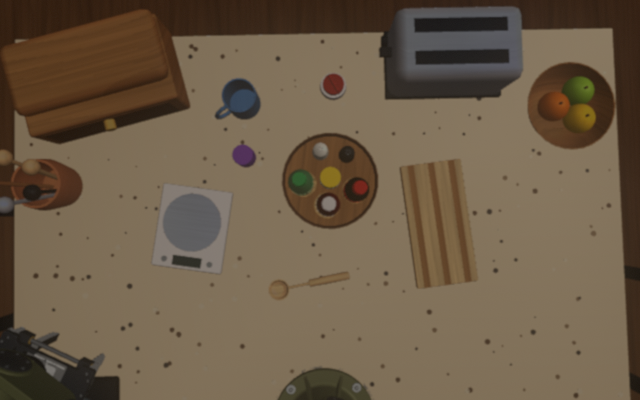

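View pics/scene0.png

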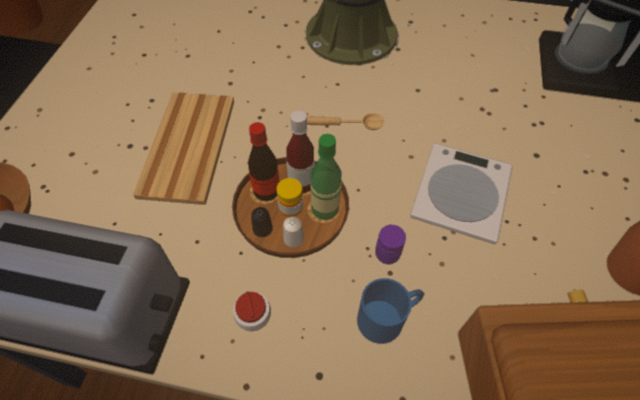

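The top view shows the tray at (330,180) with oil cap (301,180), vinegar cap (329,204), soy cap (360,188), honey lid (330,177), salt (320,150) and pepper (347,154). The board is at (438,223) and the scale plate at (192,222). The scene view shows the same: soy cap (258,132), vinegar cap (299,122), oil cap (327,144), honey lid (289,189).

Look-alikes:
- Honey: purple jar (243,155), red/white jar (333,85) and yellow fruit (580,118). My choice is the yellow lid inside the tray.
- Bottle caps: red jar for the soy cap, green fruit (579,90) for the oil cap, salt for the white vinegar cap.

```bash
cat > h.py <<'E'
import cv2,numpy as np
from station import ctrl,eyes
def ray(c,u,v):
    x,y=(u-c["cx"])/c["fx"],(v-c["cy"])/c["fy"]
    r=np.hypot(x,y); s=r
    for _ in range(8): s=r/(1+c["k1"]*s*s)
    f=s/r if r else 1
    E=c["extrinsics"]; d=E[:3,:3]@np.array([x*f,-y*f,-1]); return E[:3,3],d
def onz(c,u,v,z):
    o,d=ray(c,u,v); return o+d*(z-o[2])/d[2]
def two(c1,p1,c2,p2):
    o1,d1=ray(c1,*p1);o2,d2=ray(c2,*p2)
    t=np.linalg.lstsq(np.c_[d1,-d2],o2-o1,rcond=None)[0]
    a,b=o1+t[0]*d1,o2+t[1]*d2; return (a+b)/2,np.linalg.norm(a-b)
def pix(c,z,p):  # project
    E=c["extrinsics"];q=E[:3,:3].T@(np.array([*p[:2],z])-E[:3,3]);x,y=q[0]/-q[2],-q[1]/-q[2]
    f=1+c["k1"]*(x*x+y*y);return c["fx"]*x*f+c["cx"],c["fy"]*y*f+c["cy"]
def blob(c,lo,hi,box,hsv=True):
    u0,v0,u1,v1=box; im=c["pixels"][v0:v1,u0:u1]
    m=cv2.inRange(cv2.cvtColor(im,cv2.COLOR_BGR2HSV),np.array(lo),np.array(hi))
    n,l,s,ce=cv2.connectedComponentsWithStats(m); i=1+np.argmax(s[1:,4])
    return ce[i]+[u0,v0],s[i]+[u0,v0,0,0,0]
E
python3 - <<'E'
from h import *
t=eyes.camera("top")["pixels"];s=eyes.camera("scene")["pixels"]
a=cv2.resize(t[125:235,275:385],None,fx=5,fy=5,interpolation=cv2.INTER_CUBIC)
cv2.imwrite("pics/c1.png",np.clip(a*1.8,0,255).astype(np.uint8))
b=cv2.resize(s[100:260,225:365],None,fx=3.7,fy=3.7,interpolation=cv2.INTER_CUBIC)
cv2.imwrite("pics/c2.png",np.clip(b*1.8,0,255).astype(np.uint8))
h=cv2.cvtColor(t,cv2.COLOR_BGR2HSV)
for p in[(301,180),(329,204),(360,188),(330,177),(320,150),(192,222),(315,190)]:print(p,h[p[1],p[0]])
h=cv2.cvtColor(s,cv2.COLOR_BGR2HSV)
for p in[(327,142),(299,120),(258,130),(289,186),(292,225)]:print(p,h[p[1],p[0]])
E
```

```text
(301, 180) [ 58 122  88]
(329, 204) [ 14  33 132]
(360, 188) [  3 191 116]
(330, 177) [ 23 195 135]
(320, 150) [ 17  39 125]
(192, 222) [135   5  95]
(315, 190) [ 14 144  99]
(327, 142) [ 59 137 110]
(299, 120) [ 12  42 183]
(258, 130) [  3 210 154]
(289, 186) [ 23 255 186]
(292, 225) [ 17  45 164]
```

View pics/c1.png

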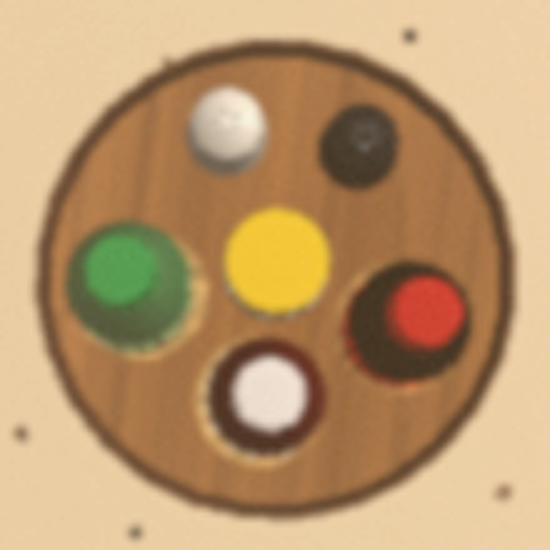

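View pics/c2.png

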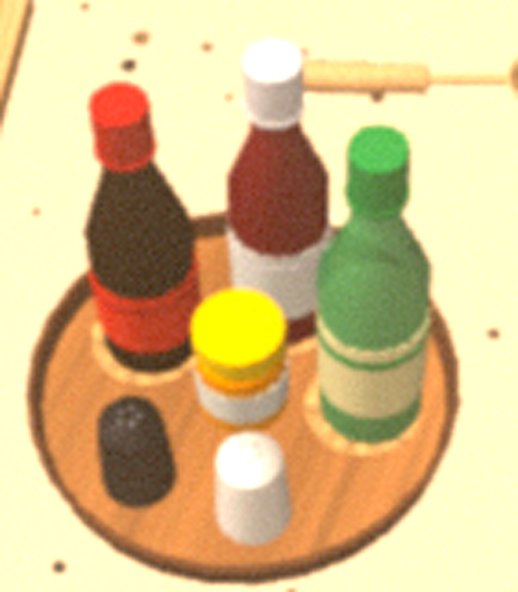

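The crops confirm yellow lid (330.4,177), green cap (299,179), white cap (329,203.4) and red cap (360.6,187.4), each bottle on a cork disc. Next I'll measure with masks.

```bash
python3 - <<'E'
from h import *
t=eyes.camera("top");s=eyes.camera("scene")
B={"oil":(blob(t,(50,125,70),(65,255,255),(285,165,320,200)),(327.3,140.4),.218),
"vin":(blob(t,(0,0,100),(30,70,255),(312,192,345,216)),(298.7,116.4),.208),
"soy":(blob(t,(0,150,90),(8,255,255),(343,174,375,200)),(257.1,128.8),.198),
"honey":(blob(t,(19,150,90),(30,255,255),(315,160,345,195)),(289.5,188.3),.078),
"salt":(blob(t,(0,0,80),(40,70,255),(308,138,333,160)),(292,222),.067)}
for k,((p,st),ps,z) in B.items():
    m,e=two(t,p,s,ps);print(k,p.round(1),st[2:],"two",m.round(4),"gap",e.round(4),"onz",onz(t,*p,z).round(4),"scene onz",onz(s,*ps,z).round(4))
# scale plate, board, tray
im=t["pixels"]
h=cv2.cvtColor(im,cv2.COLOR_BGR2HSV)
m=((h[...,1]<40)&(h[...,2]<115)&(h[...,2]>75)).astype(np.uint8)*255;m[:,:150]=0;m[:,235:]=0;m[:180]=0;m[262:]=0
m=cv2.morphologyEx(m,cv2.MORPH_OPEN,np.ones((5,5)))
c=max(cv2.findContours(m,0,1)[0],key=cv2.contourArea);e=cv2.fitEllipse(cv2.convexHull(c));print("plate",e,onz(t,*e[0],.028))
d=((h[...,2]<75)&(h[...,1]<255)).astype(np.uint8)*255
M=np.zeros_like(d);cv2.circle(M,(330,180),53,255,-1)
d&=M;c=np.vstack(cv2.findContours(d,0,1)[0]);c=np.array([q for q in c if np.hypot(*(q[0]-[330,180]))>42])
e=cv2.fitEllipse(cv2.convexHull(c));print("tray",e,onz(t,*e[0],.022))
for u in range(395,485,6):print(u,h[220,u],end=" ")
tr=onz(t,*e[0],.022)
E
```

```text
oil [299.5 174.5] [2 2 2] two [0.5768 0.0416 0.2225] gap 0.0078 onz [0.5779 0.0379 0.218 ] scene onz [0.5722 0.0447 0.218 ]
vin [328.6 203.3] [ 14  14 158] two [ 0.5177 -0.0184  0.2048] gap 0.0038 onz [ 0.5181 -0.0202  0.208 ] scene onz [ 0.5202 -0.0157  0.208 ]
soy [360.2 186.8] [ 14  13 142] two [ 0.5505 -0.0854  0.1931] gap 0.0037 onz [ 0.5508 -0.0868  0.198 ] scene onz [ 0.5544 -0.0818  0.198 ]
honey [330.  176.6] [ 22  22 363] two [ 0.5815 -0.0257  0.0739] gap 0.0047 onz [ 0.5818 -0.0279  0.078 ] scene onz [ 0.5837 -0.0226  0.078 ]
salt [320.4 149.7] [ 15  14 170] two [ 0.6463 -0.0052  0.0622] gap 0.004 onz [ 0.6462 -0.0071  0.067 ] scene onz [ 0.6487 -0.0024  0.067 ]
plate ((191.5113067626953, 222.11070251464844), (57.522621154785156, 58.448150634765625), 51.50800704956055) [0.48360951 0.30570066 0.028     ]
tray ((329.7503662109375, 180.3003387451172), (94.16608428955078, 94.21381378173828), 64.6592025756836) [ 0.57671234 -0.02849442  0.022     ]
395 [ 18  76 131] 401 [ 18  77 132] 407 [ 17 103  94] 413 [ 18 117 118] 419 [ 14 145  95] 425 [ 17 113 129] 431 [ 17 114 125] 437 [ 14 146  98] 443 [ 17 115 124] 449 [ 18 112 123] 455 [ 17 116 112] 461 [ 14 141  96] 467 [ 17 113 122] 473 [ 17  77 132] 479 [ 18  75 132]
```

```bash
python3 - <<'E'
from h import *
t=eyes.camera("top");s=eyes.camera("scene")
p,st=blob(t,(50,112,75),(65,255,255),(285,165,313,200));print(p,st[2:])
m,e=two(t,p,s,(327.3,140.4));print("oil",m.round(4),e, onz(t,*p,.218).round(4))
p,st=blob(t,(0,0,0),(180,255,52),(335,142,360,166));print("pepper",p,st,onz(t,*p,.05).round(4))
h=cv2.cvtColor(t["pixels"],cv2.COLOR_BGR2HSV)
m=cv2.inRange(h,np.array((10,90,70)),np.array((20,200,140)));m[:, :392]=0;m[:,490:]=0;m[:150]=0;m[300:]=0
m=cv2.morphologyEx(cv2.morphologyEx(m,cv2.MORPH_CLOSE,np.ones((5,5))),cv2.MORPH_OPEN,np.ones((9,9)))
c=max(cv2.findContours(m,0,1)[0],key=cv2.contourArea);r=cv2.minAreaRect(c);print(r)
b=np.array([onz(t,*q,.018) for q in cv2.boxPoints(r)]);print(b.round(4),b.mean(0).round(4))
E
```

```text
[298.77702703 178.39864865] [ 15  14 148]
oil [0.5698 0.0419 0.2146] 0.0046749356599596415 [0.57   0.0395 0.218 ]
pepper [346.24157303 153.97752809] [339 146  15  16 178] [ 0.6367 -0.0685  0.05  ]
((438.39593505859375, 223.4441680908203), (124.51153564453125, 62.20499038696289), 81.97276306152344)
[[ 0.6076 -0.1982  0.018 ]
 [ 0.6255 -0.3498  0.018 ]
 [ 0.325  -0.3814  0.018 ]
 [ 0.308  -0.2313  0.018 ]] [ 0.4665 -0.2902  0.018 ]
```

Units first: shifts go in shares of 50 mm and turns go in shares of 2 rad. So -0.007 m is -0.14, 0.14 rad / 2 = 0.07.

```bash
echo '{"x": [0, 0, 0, 0, 0, 0, 0, 0], "y": [0, 0, 0, 0, 0, 0, 0, 0], "z": [-0.14, -0.14, -0.14, -0.14, -0.14, -0.14, -0.14, -0.14], "ax": [0, 0, 0, 0, 0, 0, 0, 0], "ay": [0, 0, 0, 0, 0, 0, 0, 0], "az": [0.07, 0.07, 0.07, 0.07, 0.07, 0.07, 0.07, 0.0695]}' > next.json && python3 -m crank next.json 0.05 10
echo '{"x": [-0.4, -0.72, -0.72, -0.72, -0.72, -0.72, -0.72, -0.72, -0.72, -0.72], "y": [0.2, 0.4, 0.4, 0.4, 0.4, 0.4, 0.4, 0.4, 0.4, 0.4], "z": [0, 0, 0, 0, 0, 0, 0, 0, 0, 0], "ax": [0, 0, 0, 0, 0, 0, 0, 0, 0, 0], "ay": [0, 0, 0, 0, 0, 0, 0, 0, 0, 0], "az": [0, 0, 0, 0, 0, 0, 0, 0, 0, 0]}' > next.json && python3 -m crank next.json
echo '{"x": [-0.72, -0.72, -0.72, -0.72, -0.72, -0.72, -0.4, 0, 0], "y": [0.4, 0.4, 0.4, 0.4, 0.4, 0.4, 0.2, 0, 0], "z": [0, 0, 0, 0, 0, 0, 0, 0, 0], "ax": [0, 0, 0, 0, 0, 0, 0, 0, 0], "ay": [0, 0, 0, 0, 0, 0, 0, 0, 0], "az": [0, 0, 0, 0, 0, 0, 0, 0, 0]}' > next.json && python3 -m crank next.json
```

```text
time_s: 1.2
ee_pos: [0.2401, 0.4948, 0.2837]
eef_rot: [-3.142, 0.0, 1.565]
force: [0.5, -0.8, -0.1]
grip_width: 0.0501
grip_force: 0.0
time_s: 2.2
ee_pos: [0.4306, 0.1492, 0.2836]
eef_rot: [3.141, -0.0, 1.571]
force: [-0.4, 0.9, -0.2]
grip_width: 0.05
grip_force: 0.0
time_s: 3.1
ee_pos: [0.5599, -0.085, 0.2832]
eef_rot: [-3.141, -0.0, 1.57]
force: [0.6, 0.4, 0.0]
grip_width: 0.0502
grip_force: 0.0
```

To row units: 0.02 m is 0.4, -0.0095 m is -0.19.

```bash
echo '{"x": [0, 0, 0, 0, 0, 0, 0], "y": [-0.19, 0, 0, 0, 0, 0, 0], "z": [0, 0.4, 0.4, 0.4, 0.3, 0, 0], "ax": [0, 0, 0, 0, 0, 0, 0], "ay": [0, 0, 0, 0, 0, 0, 0], "az": [0, 0, 0, 0, 0, 0, 0]}' > next.json && python3 -m crank next.json
python3 - <<'E'
from h import *
s=eyes.camera("scene")["pixels"]
b=cv2.resize(s[60:240,190:380],None,fx=3.2,fy=3.2,interpolation=cv2.INTER_CUBIC)
cv2.imwrite("pics/g1.png",np.clip(b*1.6,0,255).astype(np.uint8))
E
```

```text
time_s: 3.8
ee_pos: [0.5504, -0.0845, 0.2094]
eef_rot: [3.141, 0.0, 1.572]
force: [0.7, -0.3, 0.0]
grip_width: 0.0501
grip_force: 0.0
```

View pics/g1.png

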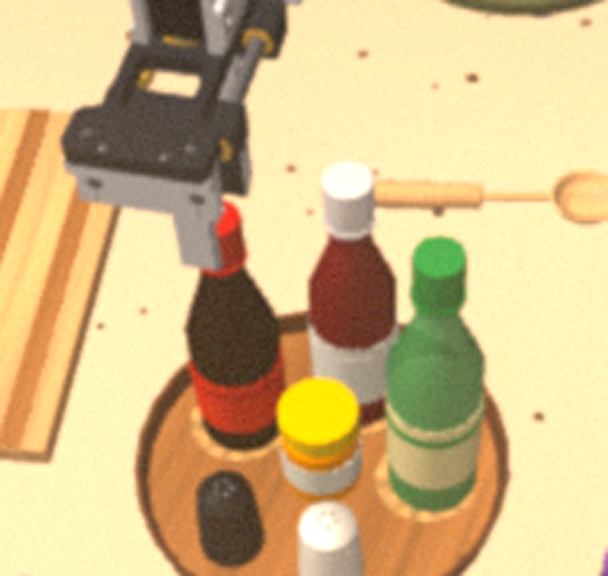

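The right finger's front bottom edge is at crop (197,266), or pixel (251.6,143), and the red cap is at about crop (222,237). I'll compare these with the projection of the known fingertip.

```bash
python3 - <<'E'
from h import *
s=eyes.camera("scene")
print(pix(s,.1874,(.588,-.0845)),pix(s,.1874,(.588,-.0925)),pix(s,.1874,(.588,-.0765)))
for k,p in{"oil":(327.3,140.4),"vin":(298.7,116.4),"soy":(257.1,128.8),"honey":(289.5,188.3)}.items(): print(k,onz(s,*p,{"oil":.218,"vin":.208,"soy":.198,"honey":.078}[k]).round(4))
E
```

```text
(np.float64(250.76240481898373), np.float64(147.17044555696216)) (np.float64(246.25797989862502), np.float64(146.4185307712105)) (np.float64(255.27743068095396), np.float64(147.92403748408486))
oil [0.5722 0.0447 0.218 ]
vin [ 0.5202 -0.0157  0.208 ]
soy [ 0.5544 -0.0818  0.198 ]
honey [ 0.5837 -0.0226  0.078 ]
```

```bash
echo '{"x": [0, 0, 0, 0], "y": [0, 0, 0, 0], "z": [0.24, 0.25, 0, 0], "ax": [0, 0, 0, 0], "ay": [0, 0, 0, 0], "az": [0, 0, 0, 0]}' > next.json && python3 -m crank next.json; echo '{"x": [0, 0, 0, 0, 0], "y": [0, 0, 0, 0, 0], "z": [0, 0, 0, 0, 0], "ax": [0, 0, 0, 0, 0], "ay": [0, 0, 0, 0, 0], "az": [0, 0, 0, 0, 0]}' > next.json && python3 -m crank next.json 0.0 4;  echo '{"x": [0, 0, 0], "y": [0, 0, 0], "z": [0, 0, 0], "ax": [0, 0, 0], "ay": [0, 0, 0], "az": [0, 0, 0]}' > next.json && python3 -m crank next.json 0.0 25; python3 -c "
from h import *
o=ctrl.get_obs();print(o['ee_pos'],o['force'],o['moment'])
s=eyes.camera('scene');t=eyes.camera('top');cv2.imwrite('pics/soyg.png',s['pixels'])"
```

```text
time_s: 4.3
ee_pos: [0.5505, -0.0852, 0.1835]
eef_rot: [-3.141, -0.0, 1.571]
force: [0.7, -0.5, 0.4]
grip_width: 0.0499
grip_force: 0.0
time_s: 4.8
ee_pos: [0.5508, -0.0852, 0.1842]
eef_rot: [3.141, 0.0, 1.571]
force: [0.1, 1.4, 1.7]
grip_width: 0.0286
grip_force: 4.0
time_s: 5.1
ee_pos: [0.5508, -0.0852, 0.1842]
eef_rot: [3.141, 0.0, 1.571]
force: [2.2, 0.0, 3.0]
grip_width: 0.0284
grip_force: 25.0
[ 0.55082734 -0.08520897  0.18421754] [2.23621075 0.03419434 3.02888205] [-0.05799693 -0.49510125  0.00185738]
```

To row units: -0.015 m is -0.3, -0.01 m is -0.2.

```bash
echo '{"x": [0, 0, 0, 0, 0, 0, 0, 0], "y": [0, 0, 0, 0, 0, 0, 0, 0], "z": [-0.1, -0.2, -0.3, -0.3, -0.3, -0.2, 0, 0], "ax": [0, 0, 0, 0, 0, 0, 0, 0], "ay": [0, 0, 0, 0, 0, 0, 0, 0], "az": [0, 0, 0, 0, 0, 0, 0, 0]}' > next.json && python3 -m crank next.json
echo '{"x": [-0.2, -0.4, -0.5, -0.5, -0.5, -0.5, -0.5, -0.4, -0.26, -0.1], "y": [0, 0.04, 0.04, 0.04, 0.04, 0.04, 0, 0, 0, 0], "z": [0, 0, 0, 0, 0, 0, 0, 0, 0, 0], "ax": [0, 0, 0, 0, 0, 0, 0, 0, 0, 0], "ay": [0, 0, 0, 0, 0, 0, 0, 0, 0, 0], "az": [0, 0, 0, 0, 0, 0, 0, 0, 0, 0]}' > next.json && python3 -m crank next.json
echo '{"x": [0, 0, 0, 0, 0, 0, 0, 0, 0], "y": [0, 0, 0, 0, 0, 0, 0, 0, 0], "z": [0, 0, 0, 0.4, 0.4, 0.16, 0.08, 0, 0], "ax": [0, 0, 0, 0, 0, 0, 0, 0, 0], "ay": [0, 0, 0, 0, 0, 0, 0, 0, 0], "az": [0, 0, 0, 0, 0, 0, 0, 0, 0]}' > next.json && python3 -m crank next.json
```

```text
time_s: 6.0
ee_pos: [0.5504, -0.0851, 0.2535]
eef_rot: [-3.141, -0.0, 1.571]
force: [0.4, 0.1, -4.2]
grip_width: 0.0286
grip_force: 25.0
time_s: 7.0
ee_pos: [0.5604, -0.2794, 0.2535]
eef_rot: [-3.141, -0.0, 1.57]
force: [0.1, 0.7, -4.1]
grip_width: 0.0286
grip_force: 25.0
time_s: 7.9
ee_pos: [0.5609, -0.2782, 0.2029]
eef_rot: [3.14, 0.001, 1.571]
force: [-0.6, 0.3, -3.5]
grip_width: 0.0284
grip_force: 25.0
```

```bash
for i in 1; do echo '{"x": [0, 0, 0, 0, 0], "y": [0, 0, 0, 0, 0], "z": [0.06, 0.04, 0.02, 0, 0], "ax": [0, 0, 0, 0, 0], "ay": [0, 0, 0, 0, 0], "az": [0, 0, 0, 0, 0]}' > next.json && python3 -m crank next.json; done;  echo '{"x": [0, 0, 0], "y": [0, 0, 0], "z": [0.02, 0, 0], "ax": [0, 0, 0], "ay": [0, 0, 0], "az": [0, 0, 0]}' > next.json && python3 -m crank next.json;  echo '{"x": [0, 0, 0], "y": [0, 0, 0], "z": [0.02, 0, 0], "ax": [0, 0, 0], "ay": [0, 0, 0], "az": [0, 0, 0]}' > next.json && python3 -m crank next.json 
```

```text
time_s: 8.4
ee_pos: [0.5607, -0.2782, 0.196]
eef_rot: [3.142, 0.0, 1.571]
force: [0.4, 0.4, -2.9]
grip_width: 0.0287
grip_force: 25.0
time_s: 8.7
ee_pos: [0.5606, -0.2782, 0.1949]
eef_rot: [-3.142, 0.0, 1.571]
force: [0.3, 0.9, -3.1]
grip_width: 0.0284
grip_force: 25.0
time_s: 9.0
ee_pos: [0.5607, -0.2782, 0.1942]
eef_rot: [3.141, 0.0, 1.571]
force: [0.2, -0.0, -0.2]
grip_width: 0.0286
grip_force: 25.0
```

To row units: 0.0003 m is 0.006.

```bash
echo '{"x": [0, 0, 0, 0], "y": [0, 0, 0, 0], "z": [0.006, 0, 0, 0], "ax": [0, 0, 0, 0], "ay": [0, 0, 0, 0], "az": [0, 0, 0, 0]}' > next.json && python3 -m crank next.json 0.05 10
echo '{"x": [0, 0, 0, 0, 0.2, 0.6, 0.6, 0.6, 0.6, 0.6], "y": [0, 0, 0, 0, 0, -0.1, -0.1, -0.1, -0.1, -0.1], "z": [-0.2, -0.4, -0.6, -0.6, 0, 0, 0, 0, 0, 0], "ax": [0, 0, 0, 0, 0, 0, 0, 0, 0, 0], "ay": [0, 0, 0, 0, 0, 0, 0, 0, 0, 0], "az": [0, 0, 0, 0, 0, 0, 0, 0, 0, 0]}' > next.json && python3 -m crank next.json
echo '{"x": [0.6, 0.6, 0.5, 0.294, 0, 0], "y": [-0.1, -0.1, -0.1, -0.06, 0, 0], "z": [0, 0, 0, 0, 0, 0], "ax": [0, 0, 0, 0, 0, 0], "ay": [0, 0, 0, 0, 0, 0], "az": [0, 0, 0, 0, 0, 0]}' > next.json && python3 -m crank next.json
python3 - <<'E'
from h import *
t=eyes.camera("top")
p,st=blob(t,(0,150,90),(8,255,255),(380,150,500,300));print(p,st[2:],onz(t,*p,.208))
cv2.imwrite("pics/p1.png",cv2.resize(np.clip(t["pixels"][130:300,270:490]*1.6,0,255).astype(np.uint8),None,fx=3,fy=3))
E
```

```text
time_s: 9.4
ee_pos: [0.5606, -0.2782, 0.1937]
eef_rot: [3.142, 0.0, 1.571]
force: [0.1, 1.1, 0.3]
grip_width: 0.05
grip_force: 0.0
time_s: 10.4
ee_pos: [0.5351, -0.1167, 0.2836]
eef_rot: [-3.141, -0.0, 1.571]
force: [0.2, 0.8, 0.2]
grip_width: 0.0498
grip_force: 0.0
time_s: 11.0
ee_pos: [0.5177, -0.0189, 0.2837]
eef_rot: [3.142, 0.0, 1.571]
force: [-0.1, 0.8, -0.1]
grip_width: 0.05
grip_force: 0.0
[453.52777778 179.9375    ] [ 14  14 144] [ 0.56009539 -0.27890089  0.208     ]
```

View pics/p1.png

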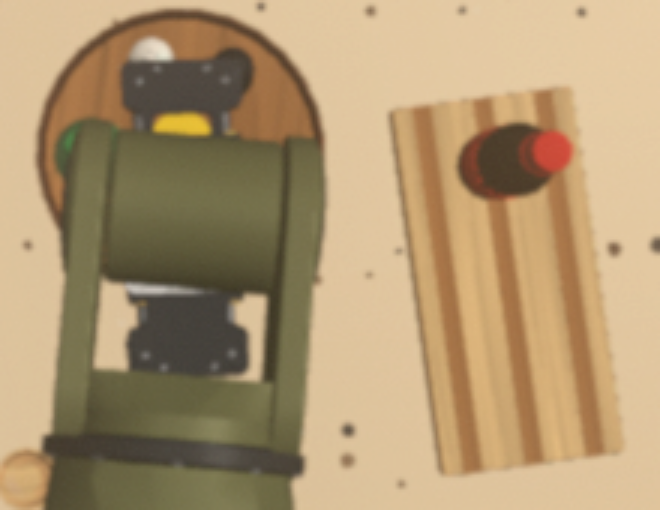

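Soy stands upright on the board, cap at (453.5,180), 0.5 mm from where the TCP says. Next is the vinegar.

To row units: 0.03 m is 0.6, 0.018 m is 0.36.

```bash
echo '{"x": [0, 0, 0, 0, 0, 0], "y": [0, 0, 0, 0, 0, 0], "z": [0.6, 0.6, 0.36, 0.214, 0, 0], "ax": [0, 0, 0, 0, 0, 0], "ay": [0, 0, 0, 0, 0, 0], "az": [0, 0, 0, 0, 0, 0]}' > next.json && python3 -m crank next.json; echo '{"x": [0, 0, 0, 0, 0], "y": [0, 0, 0, 0, 0], "z": [0, 0, 0, 0, 0], "ax": [0, 0, 0, 0, 0], "ay": [0, 0, 0, 0, 0], "az": [0, 0, 0, 0, 0]}' > next.json && python3 -m crank next.json 0.0 4;  echo '{"x": [0, 0, 0], "y": [0, 0, 0], "z": [0, 0, 0], "ax": [0, 0, 0], "ay": [0, 0, 0], "az": [0, 0, 0]}' > next.json && python3 -m crank next.json 0.0 25
echo '{"x": [0, 0, 0, 0, 0, 0, 0, 0], "y": [0, 0, 0, 0, 0, 0, 0, 0], "z": [-0.1, -0.2, -0.3, -0.3, -0.3, -0.2, 0, 0], "ax": [0, 0, 0, 0, 0, 0, 0, 0], "ay": [0, 0, 0, 0, 0, 0, 0, 0], "az": [0, 0, 0, 0, 0, 0, 0, 0]}' > next.json && python3 -m crank next.json
```

```text
time_s: 11.65
ee_pos: [0.518, -0.0189, 0.1957]
eef_rot: [3.141, 0.0, 1.57]
force: [0.4, -0.1, -0.3]
grip_width: 0.0501
grip_force: 0.0
time_s: 12.15
ee_pos: [0.518, -0.0185, 0.1954]
eef_rot: [3.14, 0.0, 1.571]
force: [1.9, -0.1, 4.3]
grip_width: 0.0289
grip_force: 4.0
time_s: 12.45
ee_pos: [0.518, -0.0185, 0.1954]
eef_rot: [3.14, 0.0, 1.571]
force: [1.9, -0.1, 5.0]
grip_width: 0.0286
grip_force: 25.0
time_s: 13.25
ee_pos: [0.5174, -0.0185, 0.2644]
eef_rot: [-3.141, -0.0, 1.571]
force: [-0.3, 0.2, -4.3]
grip_width: 0.0281
grip_force: 25.0
```

To row units: -0.024 m is -0.48, -0.02 m is -0.4.

```bash
echo '{"x": [-0.2, -0.4, -0.48, -0.48, -0.48, -0.48, -0.48, -0.48, -0.48, -0.48], "y": [-0.1, -0.2, -0.25, -0.25, -0.25, -0.25, -0.25, -0.25, -0.25, -0.25], "z": [0, 0, 0, 0, 0, 0, 0, 0, 0, 0], "ax": [0, 0, 0, 0, 0, 0, 0, 0, 0, 0], "ay": [0, 0, 0, 0, 0, 0, 0, 0, 0, 0], "az": [0, 0, 0, 0, 0, 0, 0, 0, 0, 0]}' > next.json && python3 -m crank next.json
echo '{"x": [-0.48, -0.4, -0.19, -0.08, 0, 0, 0, 0, 0, 0], "y": [-0.25, -0.2, -0.11, -0.06, 0, 0, 0, 0, 0, 0], "z": [0, 0, 0, 0, 0, 0, 0.4, 0.4, 0.2, 0.08], "ax": [0, 0, 0, 0, 0, 0, 0, 0, 0, 0], "ay": [0, 0, 0, 0, 0, 0, 0, 0, 0, 0], "az": [0, 0, 0, 0, 0, 0, 0, 0, 0, 0]}' > next.json && python3 -m crank next.json
echo '{"x": [0, 0, 0, 0], "y": [0, 0, 0, 0], "z": [0.04, 0.02, 0, 0], "ax": [0, 0, 0, 0], "ay": [0, 0, 0, 0], "az": [0, 0, 0, 0]}' > next.json && python3 -m crank next.json
echo '{"x": [0, 0, 0], "y": [0, 0, 0], "z": [0.02, 0, 0], "ax": [0, 0, 0], "ay": [0, 0, 0], "az": [0, 0, 0]}' > next.json && python3 -m crank next.json; echo '{"x": [0, 0, 0], "y": [0, 0, 0], "z": [0.02, 0, 0], "ax": [0, 0, 0], "ay": [0, 0, 0], "az": [0, 0, 0]}' > next.json && python3 -m crank next.json 
```

```text
time_s: 14.25
ee_pos: [0.4012, -0.2417, 0.2644]
eef_rot: [-3.141, -0.0, 1.571]
force: [-0.1, 1.2, -5.7]
grip_width: 0.0285
grip_force: 25.0
time_s: 15.25
ee_pos: [0.3717, -0.2974, 0.2102]
eef_rot: [-3.141, -0.001, 1.572]
force: [0.3, 0.6, -4.5]
grip_width: 0.0287
grip_force: 25.0
time_s: 15.65
ee_pos: [0.3718, -0.2981, 0.2084]
eef_rot: [3.141, 0.001, 1.571]
force: [1.1, 0.4, -5.2]
grip_width: 0.0289
grip_force: 25.0
time_s: 15.95
ee_pos: [0.3716, -0.298, 0.207]
eef_rot: [-3.142, 0.0, 1.571]
force: [0.5, -0.3, -5.4]
grip_width: 0.0285
grip_force: 25.0
time_s: 16.25
ee_pos: [0.3716, -0.298, 0.2059]
eef_rot: [-3.141, -0.0, 1.571]
force: [0.2, 0.1, -4.5]
grip_width: 0.0288
grip_force: 25.0
```

To row units: 0.0007 m is 0.014.

```bash
echo '{"x": [0, 0, 0], "y": [0, 0, 0], "z": [0.014, 0, 0], "ax": [0, 0, 0], "ay": [0, 0, 0], "az": [0, 0, 0]}' > next.json && python3 -m crank next.json;echo '{"x": [0, 0, 0], "y": [0, 0, 0], "z": [0.014, 0, 0], "ax": [0, 0, 0], "ay": [0, 0, 0], "az": [0, 0, 0]}' > next.json && python3 -m crank next.json
```

```text
time_s: 16.55
ee_pos: [0.3717, -0.2981, 0.2054]
eef_rot: [3.141, 0.0, 1.571]
force: [0.7, -0.0, -2.8]
grip_width: 0.0285
grip_force: 25.0
time_s: 16.85
ee_pos: [0.3719, -0.2982, 0.2054]
eef_rot: [3.14, 0.001, 1.571]
force: [0.3, 1.2, 4.4]
grip_width: 0.0285
grip_force: 25.0
```

To row units: 0.03 m is 0.6, -0.025 m is -0.5.

```bash
echo '{"x": [0, 0, 0], "y": [0, 0, 0], "z": [0, 0, 0], "ax": [0, 0, 0], "ay": [0, 0, 0], "az": [0, 0, 0]}' > next.json && python3 -m crank next.json 0.05 10
echo '{"x": [0, 0, 0, 0, 0.3, 0.6, 0.6, 0.6, 0.6, 0.6], "y": [0, 0, 0, 0, 0.2, 0.36, 0.36, 0.36, 0.36, 0.36], "z": [-0.2, -0.5, -0.5, -0.5, 0, 0, 0, 0, 0, 0], "ax": [0, 0, 0, 0, 0, 0, 0, 0, 0, 0], "ay": [0, 0, 0, 0, 0, 0, 0, 0, 0, 0], "az": [0, 0, 0, 0, 0, 0, 0, 0, 0, 0]}' > next.json && python3 -m crank next.json
echo '{"x": [0.6, 0.6, 0.6, 0.6, 0.6, 0.29, 0.2, 0, 0], "y": [0.36, 0.36, 0.36, 0.36, 0.36, 0.12, 0.04, 0, 0], "z": [0, 0, 0, 0, 0, 0, 0, 0, 0], "ax": [0, 0, 0, 0, 0, 0, 0, 0, 0], "ay": [0, 0, 0, 0, 0, 0, 0, 0, 0], "az": [0, 0, 0, 0, 0, 0, 0, 0, 0]}' > next.json && python3 -m crank next.json
```

```text
time_s: 17.15
ee_pos: [0.3716, -0.298, 0.2045]
eef_rot: [-3.142, 0.0, 1.571]
force: [-0.2, 0.0, 0.2]
grip_width: 0.0484
grip_force: 0.0
time_s: 18.15
ee_pos: [0.4722, -0.1317, 0.2904]
eef_rot: [3.141, 0.0, 1.571]
force: [0.2, -0.2, -0.5]
grip_width: 0.0499
grip_force: 0.0
time_s: 19.05
ee_pos: [0.5693, 0.0407, 0.2899]
eef_rot: [3.141, 0.0, 1.57]
force: [0.8, 0.1, 0.1]
grip_width: 0.0503
grip_force: 0.0
```

To row units: 0.03 m is 0.6, 0.0008 m is 0.016.

```bash
python3 - <<'E'
from h import *
t=eyes.camera("top")
p,st=blob(t,(0,0,115),(30,60,255),(420,240,500,300));print(p,st[2:],onz(t,*p,.218))
E
echo '{"x": [0.016, 0, 0, 0, 0, 0], "y": [0.014, 0, 0, 0, 0, 0], "z": [0.6, 0.6, 0.3, 0.19, 0, 0], "ax": [0, 0, 0, 0, 0, 0], "ay": [0, 0, 0, 0, 0, 0], "az": [0, 0, 0, 0, 0, 0]}' > next.json && python3 -m crank next.json; echo '{"x": [0, 0, 0, 0, 0], "y": [0, 0, 0, 0, 0], "z": [0, 0, 0, 0, 0], "ax": [0, 0, 0, 0, 0], "ay": [0, 0, 0, 0, 0], "az": [0, 0, 0, 0, 0]}' > next.json && python3 -m crank next.json 0.0 4;  echo '{"x": [0, 0, 0], "y": [0, 0, 0], "z": [0, 0, 0], "ax": [0, 0, 0], "ay": [0, 0, 0], "az": [0, 0, 0]}' > next.json && python3 -m crank next.json 0.0 25
```

```text
[468.11764706 272.07189542] [ 14  15 153] [ 0.37185974 -0.29930842  0.218     ]
time_s: 19.7
ee_pos: [0.5706, 0.0419, 0.206]
eef_rot: [3.14, 0.0, 1.57]
force: [-0.4, 0.3, 0.3]
grip_width: 0.0501
grip_force: 0.0
time_s: 20.2
ee_pos: [0.5706, 0.0423, 0.2055]
eef_rot: [3.141, -0.0, 1.571]
force: [0.9, -0.0, 4.0]
grip_width: 0.0291
grip_force: 4.0
time_s: 20.5
ee_pos: [0.5705, 0.0423, 0.2055]
eef_rot: [3.141, -0.0, 1.571]
force: [1.4, 0.1, 5.5]
grip_width: 0.0286
grip_force: 25.0
```

To row units: -0.02 m is -0.4, -0.015 m is -0.3.

```bash
echo '{"x": [0, 0, 0, 0, 0, 0, 0, 0, 0], "y": [0, 0, 0, 0, 0, 0, 0, 0, 0], "z": [-0.1, -0.2, -0.4, -0.4, -0.4, -0.3, -0.2, 0, 0], "ax": [0, 0, 0, 0, 0, 0, 0, 0, 0], "ay": [0, 0, 0, 0, 0, 0, 0, 0, 0], "az": [0, 0, 0, 0, 0, 0, 0, 0, 0]}' > next.json && python3 -m crank next.json
echo '{"x": [-0.2, -0.4, -0.5, -0.5, -0.5, -0.5, -0.5, -0.5, -0.5, -0.5], "y": [-0.06, -0.12, -0.16, -0.16, -0.16, -0.16, -0.16, -0.16, -0.16, -0.16], "z": [0, 0, 0, 0, 0, 0, 0, 0, 0, 0], "ax": [0, 0, 0, 0, 0, 0, 0, 0, 0, 0], "ay": [0, 0, 0, 0, 0, 0, 0, 0, 0, 0], "az": [0, 0, 0, 0, 0, 0, 0, 0, 0, 0]}' > next.json && python3 -m crank next.json
echo '{"x": [-0.5, -0.5, -0.5, -0.3, -0.2, 0, 0, 0], "y": [-0.16, -0.16, -0.16, -0.1, -0.04, 0, 0, 0], "z": [0, 0, 0, 0, 0, 0, 0, 0], "ax": [0, 0, 0, 0, 0, 0, 0, 0], "ay": [0, 0, 0, 0, 0, 0, 0, 0], "az": [0, 0, 0, 0, 0, 0, 0, 0]}' > next.json && python3 -m crank next.json
```

```text
time_s: 21.4
ee_pos: [0.5701, 0.0423, 0.3043]
eef_rot: [-3.14, 0.0, 1.571]
force: [-0.4, 0.4, -5.4]
grip_width: 0.0285
grip_force: 25.0
time_s: 22.4
ee_pos: [0.4963, -0.1891, 0.3044]
eef_rot: [-3.14, -0.0, 1.571]
force: [0.1, -0.9, -6.0]
grip_width: 0.0288
grip_force: 25.0
time_s: 23.2
ee_pos: [0.4667, -0.2869, 0.305]
eef_rot: [3.142, -0.0, 1.572]
force: [0.6, 0.1, -5.6]
grip_width: 0.0286
grip_force: 25.0
```

To row units: 0.025 m is 0.5, 0.015 m is 0.3.

```bash
echo '{"x": [0, 0, 0, 0, 0, 0, 0, 0], "y": [0, 0, 0, 0, 0, 0, 0, 0], "z": [0.3, 0.5, 0.5, 0.3, 0.1, 0.04, 0, 0], "ax": [0, 0, 0, 0, 0, 0, 0, 0], "ay": [0, 0, 0, 0, 0, 0, 0, 0], "az": [0, 0, 0, 0, 0, 0, 0, 0]}' > next.json && python3 -m crank next.json; echo '{"x": [0, 0, 0], "y": [0, 0, 0], "z": [0.02, 0, 0], "ax": [0, 0, 0], "ay": [0, 0, 0], "az": [0, 0, 0]}' > next.json && python3 -m crank next.json;echo '{"x": [0, 0, 0], "y": [0, 0, 0], "z": [0.014, 0, 0], "ax": [0, 0, 0], "ay": [0, 0, 0], "az": [0, 0, 0]}' > next.json && python3 -m crank next.json;echo '{"x": [0, 0, 0], "y": [0, 0, 0], "z": [0.014, 0, 0], "ax": [0, 0, 0], "ay": [0, 0, 0], "az": [0, 0, 0]}' > next.json && python3 -m crank next.json
```

```text
time_s: 24.0
ee_pos: [0.4666, -0.2878, 0.219]
eef_rot: [3.14, 0.001, 1.571]
force: [-0.5, 0.4, -5.8]
grip_width: 0.0286
grip_force: 25.0
time_s: 24.3
ee_pos: [0.4663, -0.2877, 0.2172]
eef_rot: [3.141, 0.0, 1.571]
force: [-0.3, 0.1, -5.5]
grip_width: 0.0283
grip_force: 25.0
time_s: 24.6
ee_pos: [0.4663, -0.2877, 0.2163]
eef_rot: [-3.141, -0.0, 1.571]
force: [0.1, -0.3, -5.3]
grip_width: 0.0285
grip_force: 25.0
time_s: 24.9
ee_pos: [0.4663, -0.2877, 0.2156]
eef_rot: [-3.142, -0.0, 1.571]
force: [-0.2, 0.5, -4.8]
grip_width: 0.0286
grip_force: 25.0
```

To row units: 0.0005 m is 0.01.

```bash
echo '{"x": [0, 0, 0], "y": [0, 0, 0], "z": [0.01, 0, 0], "ax": [0, 0, 0], "ay": [0, 0, 0], "az": [0, 0, 0]}' > next.json && python3 -m crank next.json; echo '{"x": [0, 0, 0, 0], "y": [0, 0, 0, 0], "z": [0, 0, 0, 0], "ax": [0, 0, 0, 0], "ay": [0, 0, 0, 0], "az": [0, 0, 0, 0]}' > next.json && python3 -m crank next.json 0.05 10
echo '{"x": [0, 0, 0, 0, 0.3, 0.6, 0.6, 0.6, 0.6, 0.6], "y": [0, 0, 0, 0, 0.2, 0.26, 0.26, 0.26, 0.26, 0.26], "z": [-0.2, -0.5, -0.5, -0.5, 0, 0, 0, 0, 0, 0], "ax": [0, 0, 0, 0, 0, 0, 0, 0, 0, 0], "ay": [0, 0, 0, 0, 0, 0, 0, 0, 0, 0], "az": [0, 0, 0, 0, 0, 0, 0, 0, 0, 0]}' > next.json && python3 -m crank next.json
echo '{"x": [0.6, 0.6, 0.534, 0.2, 0], "y": [0.26, 0.26, 0.214, 0.08, 0], "z": [0, 0, 0, 0, 0], "ax": [0, 0, 0, 0, 0], "ay": [0, 0, 0, 0, 0], "az": [0, 0, 0, 0, 0]}' > next.json && python3 -m crank next.json
echo '{"x": [0, 0, 0, 0, 0, 0, 0, 0, 0, 0], "y": [0, 0, 0, 0, 0, 0, 0, 0, 0, 0], "z": [0, 0, 0, 0, 0, 0, 0, 0, 0, 0], "ax": [0, 0, 0, 0, 0, 0, 0, 0, 0, 0], "ay": [0, 0, 0, 0, 0, 0, 0, 0, 0, 0], "az": [-0.071, -0.071, -0.071, -0.071, -0.071, -0.071, -0.071, -0.071, -0.071, -0.071]}' > next.json && python3 -m crank next.json 0.075
echo '{"x": [0, 0], "y": [0, 0], "z": [0, 0], "ax": [0, 0], "ay": [0, 0], "az": [0, 0]}' > next.json && python3 -m crank next.json
python3 - <<'E'
from h import *
t=eyes.camera("top");s=eyes.camera("scene")
for n,lo,hi,b,z in(("soy",(0,150,90),(8,255,255),(420,150,500,210),.208),("vin",(0,0,115),(30,60,255),(420,250,500,300),.218),("oil",(50,112,75),(65,255,255),(430,200,500,250),.228)):
    p,st=blob(t,lo,hi,b);print(n,p,st[2:],onz(t,*p,z).round(4))
cv2.imwrite("pics/p2.png",cv2.resize(np.clip(s["pixels"][40:260,120:360]*1.6,0,255).astype(np.uint8),None,fx=2.7,fy=2.7))
E
```

```text
time_s: 25.2
ee_pos: [0.4664, -0.2877, 0.2155]
eef_rot: [3.141, 0.0, 1.571]
force: [-0.8, 1.0, -0.2]
grip_width: 0.0285
grip_force: 25.0
time_s: 25.6
ee_pos: [0.4664, -0.2877, 0.2152]
eef_rot: [3.141, 0.0, 1.571]
force: [-0.1, 1.0, 1.0]
grip_width: 0.0503
grip_force: 0.0
time_s: 26.6
ee_pos: [0.5417, -0.1214, 0.3011]
eef_rot: [3.141, 0.0, 1.571]
force: [0.1, 0.3, 0.6]
grip_width: 0.0503
grip_force: 0.0
time_s: 27.1
ee_pos: [0.5822, -0.0252, 0.3005]
eef_rot: [3.141, 0.0, 1.573]
force: [-0.5, -0.3, 0.2]
grip_width: 0.0501
grip_force: 0.0
time_s: 28.1
ee_pos: [0.5816, -0.0275, 0.3006]
eef_rot: [-3.141, 0.0, 2.995]
force: [0.5, -0.4, 0.1]
grip_width: 0.0753
grip_force: 0.0
time_s: 28.3
ee_pos: [0.5818, -0.0269, 0.3005]
eef_rot: [-3.142, 0.0, 2.985]
force: [-0.1, 1.0, -0.1]
grip_width: 0.0751
grip_force: 0.0
soy [453.52777778 179.9375    ] [ 14  14 144] [ 0.5601 -0.2789  0.208 ]
vin [468.25333333 272.2       ] [ 14  15 150] [ 0.3716 -0.2996  0.218 ]
oil [462.33333333 226.08730159] [ 12  13 126] [ 0.4655 -0.288   0.228 ]
```

View pics/p2.png

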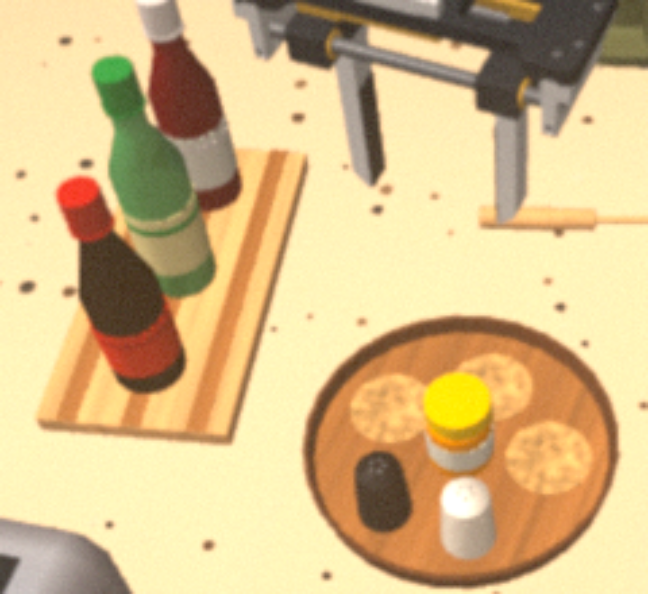

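All three bottles stand on the board, and the tray shows three empty cork discs round the jar with salt and pepper untouched. Next is the honey.

To row units: 0.04 m is 0.8, 0.03 m is 0.6.

```bash
echo '{"x": [0, 0, 0, 0, 0, 0, 0, 0, 0, 0], "y": [0, 0, 0, 0, 0, 0, 0, 0, 0, 0], "z": [0.6, 0.8, 0.8, 0.8, 0.8, 0.5, 0.4, 0.25, 0, 0], "ax": [0, 0, 0, 0, 0, 0, 0, 0, 0, 0], "ay": [0, 0, 0, 0, 0, 0, 0, 0, 0, 0], "az": [0, 0, 0, 0, 0, 0, 0, 0, 0, 0]}' > next.json && python3 -m crank next.json; echo '{"x": [0, 0, 0, 0, 0, 0], "y": [0, 0, 0, 0, 0, 0], "z": [0, 0, 0, 0, 0, 0], "ax": [0, 0, 0, 0, 0, 0], "ay": [0, 0, 0, 0, 0, 0], "az": [0, 0, 0, 0, 0, 0]}' > next.json && python3 -m crank next.json 0.0 4;  echo '{"x": [0, 0, 0], "y": [0, 0, 0], "z": [0, 0, 0], "ax": [0, 0, 0], "ay": [0, 0, 0], "az": [0, 0, 0]}' > next.json && python3 -m crank next.json 0.0 20
echo '{"x": [0, 0, 0, 0, 0, 0, 0, 0, 0], "y": [0, 0, 0, 0, 0, 0, 0, 0, 0], "z": [-0.1, -0.2, -0.4, -0.4, -0.4, -0.3, -0.2, 0, 0], "ax": [0, 0, 0, 0, 0, 0, 0, 0, 0], "ay": [0, 0, 0, 0, 0, 0, 0, 0, 0], "az": [0, 0, 0, 0, 0, 0, 0, 0, 0]}' > next.json && python3 -m crank next.json
```

```text
time_s: 29.4
ee_pos: [0.5824, -0.0261, 0.0535]
eef_rot: [3.142, 0.001, 2.99]
force: [-0.4, 0.2, 0.9]
grip_width: 0.0752
grip_force: 0.0
time_s: 30.0
ee_pos: [0.5822, -0.026, 0.0531]
eef_rot: [-3.142, 0.001, 2.991]
force: [-0.8, -0.6, 5.8]
grip_width: 0.0491
grip_force: 4.0
time_s: 30.3
ee_pos: [0.5822, -0.026, 0.053]
eef_rot: [-3.142, 0.001, 2.991]
force: [-1.4, 0.3, 6.2]
grip_width: 0.0487
grip_force: 20.0
time_s: 31.2
ee_pos: [0.5818, -0.026, 0.152]
eef_rot: [-3.142, -0.001, 2.991]
force: [0.5, -1.2, -1.8]
grip_width: 0.0486
grip_force: 20.0
```

Units first: shifts go in shares of 50 mm and turns go in shares of 2 rad. So 0.026 m is 0.52, 0.02 m is 0.4.

```bash
echo '{"x": [0.1, 0.18, 0.24, 0.24, 0.24, 0.24, 0.24, 0.24, 0.24, 0.24], "y": [0.2, 0.4, 0.52, 0.52, 0.52, 0.52, 0.52, 0.52, 0.52, 0.52], "z": [0, 0, 0, 0, 0, 0, 0, 0, 0, 0], "ax": [0, 0, 0, 0, 0, 0, 0, 0, 0, 0], "ay": [0, 0, 0, 0, 0, 0, 0, 0, 0, 0], "az": [0, 0, 0, 0, 0, 0, 0, 0, 0, 0]}' > next.json && python3 -m crank next.json
echo '{"x": [0.24, 0.24, 0.2, 0.134, 0, 0, 0], "y": [0.52, 0.52, 0.3, 0.192, 0, 0, 0], "z": [0, 0, 0, 0, 0, 0, 0], "ax": [0, 0, 0, 0, 0, 0, 0], "ay": [0, 0, 0, 0, 0, 0, 0], "az": [0, 0, 0, 0, 0, 0, 0]}' > next.json && python3 -m crank next.json
python3 - <<'E'
from h import *
s=eyes.camera("scene");print(onz(s,463,192,.028))
cv2.imwrite("pics/p3.png",cv2.resize(np.clip(s["pixels"][40:280,360:580]*1.6,0,255).astype(np.uint8),None,fx=2.5,fy=2.5))
E
```

```text
time_s: 32.2
ee_pos: [0.5078, 0.2274, 0.1519]
eef_rot: [-3.141, -0.001, 2.991]
force: [-0.1, -0.6, -0.8]
grip_width: 0.0489
grip_force: 20.0
time_s: 32.9
ee_pos: [0.4806, 0.3069, 0.1525]
eef_rot: [-3.141, -0.0, 2.99]
force: [0.1, -0.1, -1.0]
grip_width: 0.0487
grip_force: 20.0
[0.48590269 0.31037203 0.028     ]
```

View pics/p3.png

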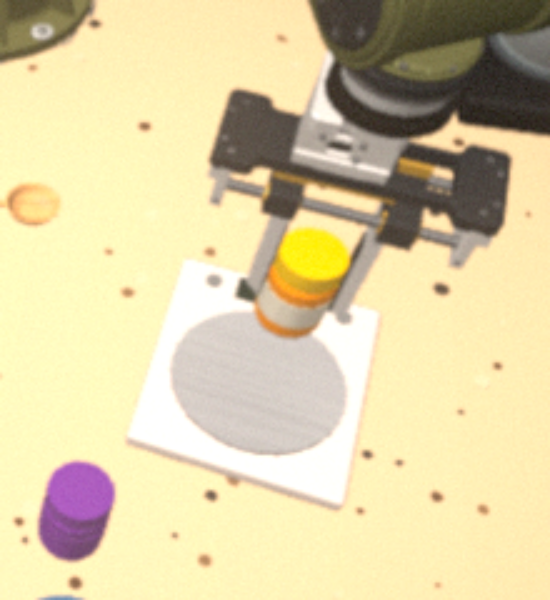

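The jar is held upright at crop (300,280) above the scale; the plate centre is at pixel (463.6,192.4), which agrees with the top view to 4 mm.

To row units: 0.025 m is 0.5, -0.0039 m is -0.078.

```bash
echo '{"x": [-0.078, 0, 0, 0, 0, 0, 0, 0], "y": [0.028, 0, 0, 0, 0, 0, 0, 0], "z": [0, 0.4, 0.5, 0.4, 0.16, 0.06, 0, 0], "ax": [0, 0, 0, 0, 0, 0, 0, 0], "ay": [0, 0, 0, 0, 0, 0, 0, 0], "az": [0, 0, 0, 0, 0, 0, 0, 0]}' > next.json && python3 -m crank next.json; echo '{"x": [0, 0, 0], "y": [0, 0, 0], "z": [0.02, 0, 0], "ax": [0, 0, 0], "ay": [0, 0, 0], "az": [0, 0, 0]}' > next.json && python3 -m crank next.json;echo '{"x": [0, 0, 0], "y": [0, 0, 0], "z": [0.02, 0, 0], "ax": [0, 0, 0], "ay": [0, 0, 0], "az": [0, 0, 0]}' > next.json && python3 -m crank next.json;echo '{"x": [0, 0, 0], "y": [0, 0, 0], "z": [0.014, 0, 0], "ax": [0, 0, 0], "ay": [0, 0, 0], "az": [0, 0, 0]}' > next.json && python3 -m crank next.json
```

```text
time_s: 33.75
ee_pos: [0.4849, 0.3087, 0.0777]
eef_rot: [3.141, 0.001, 2.991]
force: [0.1, 0.0, -1.7]
grip_width: 0.0484
grip_force: 20.0
time_s: 34.05
ee_pos: [0.4844, 0.3085, 0.0759]
eef_rot: [3.141, 0.0, 2.991]
force: [0.7, -0.1, -1.1]
grip_width: 0.0485
grip_force: 20.0
time_s: 34.35
ee_pos: [0.4843, 0.3085, 0.0746]
eef_rot: [-3.142, -0.0, 2.991]
force: [0.2, 1.0, -1.5]
grip_width: 0.0488
grip_force: 20.0
time_s: 34.65
ee_pos: [0.4844, 0.3085, 0.0739]
eef_rot: [-3.142, -0.0, 2.991]
force: [1.1, -0.9, -2.4]
grip_width: 0.0487
grip_force: 20.0
```

To row units: 0.0006 m is 0.012.

```bash
echo '{"x": [0, 0, 0], "y": [0, 0, 0], "z": [0.012, 0, 0], "ax": [0, 0, 0], "ay": [0, 0, 0], "az": [0, 0, 0]}' > next.json && python3 -m crank next.json;echo '{"x": [0, 0, 0], "y": [0, 0, 0], "z": [0.012, 0, 0], "ax": [0, 0, 0], "ay": [0, 0, 0], "az": [0, 0, 0]}' > next.json && python3 -m crank next.json
```

```text
time_s: 34.95
ee_pos: [0.4844, 0.3085, 0.0733]
eef_rot: [-3.142, 0.0, 2.991]
force: [0.4, -0.3, -1.6]
grip_width: 0.0491
grip_force: 20.0
time_s: 35.25
ee_pos: [0.4844, 0.3085, 0.0731]
eef_rot: [3.141, 0.0, 2.991]
force: [-2.1, -1.6, 3.9]
grip_width: 0.0484
grip_force: 20.0
```

To row units: -0.045 m is -0.9, -0.03 m is -0.6.

```bash
echo '{"x": [0, 0, 0, 0, 0, 0, 0, 0, 0, 0], "y": [0, 0, 0, 0, 0, 0, 0, 0, 0, 0], "z": [0, 0, 0, -0.2, -0.6, -0.9, -0.9, -0.9, -0.9, -0.2], "ax": [0, 0, 0, 0, 0, 0, 0, 0, 0, 0], "ay": [0, 0, 0, 0, 0, 0, 0, 0, 0, 0], "az": [0, 0, 0, 0, 0, 0, 0, 0, 0, 0]}' > next.json && python3 -m crank next.json 0.075 10
echo '{"x": [0, 0, 0, 0, 0, 0, 0, 0, 0, 0], "y": [0, 0, 0, 0, 0, 0, 0, 0, 0, 0], "z": [0, 0, 0, 0, 0, 0, 0, 0, 0, 0], "ax": [0, 0, 0, 0, 0, 0, 0, 0, 0, 0], "ay": [0, 0, 0, 0, 0, 0, 0, 0, 0, 0], "az": [0.071, 0.071, 0.071, 0.071, 0.071, 0.071, 0.071, 0.071, 0.071, 0.071]}' > next.json && python3 -m crank next.json 0.05
echo '{"x": [-0.4, -0.8, -0.8, -0.8, -0.8, -0.8, -0.8, -0.8, -0.8, -0.8], "y": [0, -0.02, -0.04, -0.04, -0.04, -0.04, -0.04, -0.04, -0.04, -0.04], "z": [0, 0, 0, 0, 0, 0, 0, 0, 0, 0], "ax": [0, 0, 0, 0, 0, 0, 0, 0, 0, 0], "ay": [0, 0, 0, 0, 0, 0, 0, 0, 0, 0], "az": [0, 0, 0, 0, 0, 0, 0, 0, 0, 0]}' > next.json && python3 -m crank next.json
echo '{"x": [-0.8, -0.8, -0.8, -0.8, -0.6, -0.4, 0, 0], "y": [-0.02, 0, 0, 0, 0, 0, 0, 0], "z": [0, 0, 0, 0, 0, 0, 0, 0], "ax": [0, 0, 0, 0, 0, 0, 0, 0], "ay": [0, 0, 0, 0, 0, 0, 0, 0], "az": [0, 0, 0, 0, 0, 0, 0, 0]}' > next.json && python3 -m crank next.json
python3 - <<'E'
from h import *
t=eyes.camera("top")
p,st=blob(t,(19,150,90),(30,255,255),(150,180,240,265));print(p,st[2:],onz(t,*p,.098))
cv2.imwrite("pics/p4.png",cv2.resize(np.clip(t["pixels"][130:280,145:385]*1.6,0,255).astype(np.uint8),None,fx=3,fy=3))
E
```

```text
time_s: 36.25
ee_pos: [0.485, 0.3089, 0.3091]
eef_rot: [3.136, 0.007, 2.991]
force: [-1.0, -1.0, 0.0]
grip_width: 0.0751
grip_force: 0.0
time_s: 37.25
ee_pos: [0.4842, 0.3084, 0.3027]
eef_rot: [-3.141, 0.0, 1.565]
force: [-0.5, 0.6, 0.2]
grip_width: 0.0498
grip_force: 0.0
time_s: 38.25
ee_pos: [0.4668, -0.073, 0.3028]
eef_rot: [3.142, -0.0, 1.571]
force: [0.9, -0.1, 0.3]
grip_width: 0.0498
grip_force: 0.0
time_s: 39.05
ee_pos: [0.4662, -0.2812, 0.3025]
eef_rot: [-3.141, -0.0, 1.57]
force: [0.1, 0.2, 0.1]
grip_width: 0.0503
grip_force: 0.0
[184.57627119 222.38983051] [ 22  20 354] [0.48440032 0.30388056 0.098     ]
```

View pics/p4.png

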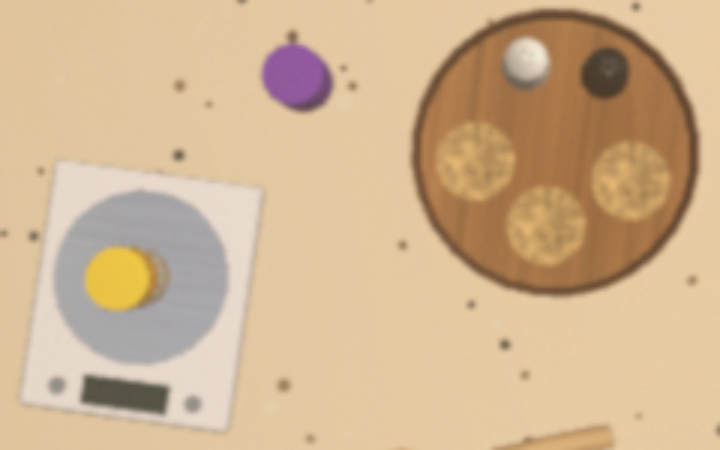

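The jar stands on the plate within 2 mm of its centre, lid at (184.6,222.4). The pots are unmoved. Now the oil goes back.

To row units: 0.03 m is 0.6, 0.01 m is 0.2.

```bash
echo '{"x": [-0.13, 0, 0, 0, 0, 0, 0], "y": [0.004, 0, 0, 0, 0, 0, 0], "z": [0, 0.6, 0.6, 0.34, 0.2, 0, 0], "ax": [0, 0, 0, 0, 0, 0, 0], "ay": [0, 0, 0, 0, 0, 0, 0], "az": [0, 0, 0, 0, 0, 0, 0]}' > next.json && python3 -m crank next.json; echo '{"x": [0, 0, 0, 0, 0], "y": [0, 0, 0, 0, 0], "z": [0, 0, 0, 0, 0], "ax": [0, 0, 0, 0, 0], "ay": [0, 0, 0, 0, 0], "az": [0, 0, 0, 0, 0]}' > next.json && python3 -m crank next.json 0.0 4;  echo '{"x": [0, 0, 0], "y": [0, 0, 0], "z": [0, 0, 0], "ax": [0, 0, 0], "ay": [0, 0, 0], "az": [0, 0, 0]}' > next.json && python3 -m crank next.json 0.0 25
echo '{"x": [0, 0, 0, 0, 0, 0, 0, 0], "y": [0, 0, 0, 0, 0, 0, 0, 0], "z": [-0.1, -0.2, -0.3, -0.3, -0.3, -0.2, 0, 0], "ax": [0, 0, 0, 0, 0, 0, 0, 0], "ay": [0, 0, 0, 0, 0, 0, 0, 0], "az": [0, 0, 0, 0, 0, 0, 0, 0]}' > next.json && python3 -m crank next.json
```

```text
time_s: 39.8
ee_pos: [0.4669, -0.2881, 0.2168]
eef_rot: [3.141, 0.001, 1.571]
force: [-0.5, 0.0, 0.3]
grip_width: 0.0501
grip_force: 0.0
time_s: 40.3
ee_pos: [0.4666, -0.2881, 0.2162]
eef_rot: [3.141, 0.0, 1.571]
force: [-0.9, -0.3, 4.3]
grip_width: 0.0287
grip_force: 4.0
time_s: 40.6
ee_pos: [0.4666, -0.2881, 0.2162]
eef_rot: [3.141, 0.0, 1.571]
force: [-1.3, 0.7, 5.5]
grip_width: 0.0286
grip_force: 25.0
time_s: 41.4
ee_pos: [0.4664, -0.2879, 0.2852]
eef_rot: [-3.141, -0.0, 1.571]
force: [-0.7, 0.4, -6.3]
grip_width: 0.0286
grip_force: 25.0
```

To row units: 0.025 m is 0.5, 0.02 m is 0.4.

```bash
echo '{"x": [0.2, 0.4, 0.5, 0.5, 0.5, 0.5, 0.5, 0.5, 0.5, 0.5], "y": [0.06, 0.12, 0.16, 0.16, 0.16, 0.16, 0.16, 0.16, 0.16, 0.16], "z": [0, 0, 0, 0, 0, 0, 0, 0, 0, 0], "ax": [0, 0, 0, 0, 0, 0, 0, 0, 0, 0], "ay": [0, 0, 0, 0, 0, 0, 0, 0, 0, 0], "az": [0, 0, 0, 0, 0, 0, 0, 0, 0, 0]}' > next.json && python3 -m crank next.json
echo '{"x": [0.5, 0.5, 0.5, 0.296, 0.2, 0, 0, 0, 0], "y": [0.16, 0.16, 0.16, 0.1, 0.036, 0, 0, 0, 0], "z": [0, 0, 0, 0, 0, 0, 0, 0, 0], "ax": [0, 0, 0, 0, 0, 0, 0, 0, 0], "ay": [0, 0, 0, 0, 0, 0, 0, 0, 0], "az": [0, 0, 0, 0, 0, 0, 0, 0, 0]}' > next.json && python3 -m crank next.json
echo '{"x": [0, 0, 0, 0, 0, 0, 0, 0], "y": [0, 0, 0, 0, 0, 0, 0, 0], "z": [0.3, 0.5, 0.4, 0.2, 0.08, 0, 0, 0], "ax": [0, 0, 0, 0, 0, 0, 0, 0], "ay": [0, 0, 0, 0, 0, 0, 0, 0], "az": [0, 0, 0, 0, 0, 0, 0, 0]}' > next.json && python3 -m crank next.json
```

```text
time_s: 42.4
ee_pos: [0.5395, -0.0562, 0.2851]
eef_rot: [-3.141, -0.0, 1.571]
force: [0.3, 0.2, -5.5]
grip_width: 0.0284
grip_force: 25.0
time_s: 43.3
ee_pos: [0.5703, 0.041, 0.2858]
eef_rot: [3.141, 0.0, 1.57]
force: [-0.3, -0.9, -4.9]
grip_width: 0.0286
grip_force: 25.0
time_s: 44.1
ee_pos: [0.5707, 0.0418, 0.2127]
eef_rot: [3.14, -0.0, 1.571]
force: [-0.5, 0.6, -5.3]
grip_width: 0.0284
grip_force: 25.0
```

To row units: 0.003 m is 0.06, 0.0015 m is 0.03.

```bash
echo '{"x": [0, 0, 0, 0], "y": [0, 0, 0, 0], "z": [0.06, 0.03, 0, 0], "ax": [0, 0, 0, 0], "ay": [0, 0, 0, 0], "az": [0, 0, 0, 0]}' > next.json && python3 -m crank next.json;echo '{"x": [0, 0, 0], "y": [0, 0, 0], "z": [0.014, 0, 0], "ax": [0, 0, 0], "ay": [0, 0, 0], "az": [0, 0, 0]}' > next.json && python3 -m crank next.json;echo '{"x": [0, 0, 0], "y": [0, 0, 0], "z": [0.014, 0, 0], "ax": [0, 0, 0], "ay": [0, 0, 0], "az": [0, 0, 0]}' > next.json && python3 -m crank next.json;echo '{"x": [0, 0, 0], "y": [0, 0, 0], "z": [0.01, 0, 0], "ax": [0, 0, 0], "ay": [0, 0, 0], "az": [0, 0, 0]}' > next.json && python3 -m crank next.json
```

```text
time_s: 44.5
ee_pos: [0.5703, 0.0418, 0.2072]
eef_rot: [-3.141, 0.0, 1.571]
force: [-0.3, 0.0, -4.8]
grip_width: 0.029
grip_force: 25.0
time_s: 44.8
ee_pos: [0.5703, 0.0418, 0.2065]
eef_rot: [-3.142, 0.0, 1.571]
force: [-0.1, -0.4, -5.1]
grip_width: 0.0284
grip_force: 25.0
time_s: 45.1
ee_pos: [0.5705, 0.0418, 0.2062]
eef_rot: [3.141, -0.0, 1.571]
force: [-1.0, -0.2, 0.1]
grip_width: 0.0284
grip_force: 25.0
time_s: 45.4
ee_pos: [0.5706, 0.0418, 0.2062]
eef_rot: [3.14, 0.0, 1.571]
force: [-1.8, 0.2, 4.3]
grip_width: 0.0286
grip_force: 25.0
```

To row units: -0.03 m is -0.6, -0.025 m is -0.5.

```bash
echo '{"x": [0, 0, 0, 0], "y": [0, 0, 0, 0], "z": [0, 0, 0, 0], "ax": [0, 0, 0, 0], "ay": [0, 0, 0, 0], "az": [0, 0, 0, 0]}' > next.json && python3 -m crank next.json 0.05 10
echo '{"x": [0, 0, 0, 0, -0.3, -0.6, -0.6, -0.6, -0.6, -0.6], "y": [0, 0, 0, 0, -0.2, -0.36, -0.36, -0.36, -0.36, -0.36], "z": [-0.2, -0.5, -0.5, -0.5, 0, 0, 0, 0, 0, 0], "ax": [0, 0, 0, 0, 0, 0, 0, 0, 0, 0], "ay": [0, 0, 0, 0, 0, 0, 0, 0, 0, 0], "az": [0, 0, 0, 0, 0, 0, 0, 0, 0, 0]}' > next.json && python3 -m crank next.json
echo '{"x": [-0.6, -0.6, -0.6, -0.6, -0.6, -0.296, -0.2, 0, 0, 0], "y": [-0.36, -0.36, -0.36, -0.36, -0.36, -0.13, -0.04, 0, 0, 0], "z": [0, 0, 0, 0, 0, 0, 0, 0, 0, 0], "ax": [0, 0, 0, 0, 0, 0, 0, 0, 0, 0], "ay": [0, 0, 0, 0, 0, 0, 0, 0, 0, 0], "az": [0, 0, 0, 0, 0, 0, 0, 0, 0, 0]}' > next.json && python3 -m crank next.json
python3 - <<'E'
from h import *
t=eyes.camera("top")
p,st=blob(t,(50,112,75),(65,255,255),(285,165,313,200));print(p,st[2:],onz(t,*p,.218));print(ctrl.get_obs()["ee_pos"])
E
```

```text
time_s: 45.8
ee_pos: [0.5704, 0.0417, 0.2053]
eef_rot: [-3.142, 0.0, 1.571]
force: [-0.1, -1.2, 0.4]
grip_width: 0.0498
grip_force: 0.0
time_s: 46.8
ee_pos: [0.4695, -0.1243, 0.2912]
eef_rot: [3.141, 0.0, 1.571]
force: [0.4, -1.0, 1.0]
grip_width: 0.0499
grip_force: 0.0
time_s: 47.8
ee_pos: [0.3723, -0.2973, 0.2905]
eef_rot: [3.141, -0.0, 1.572]
force: [0.4, -0.0, 0.7]
grip_width: 0.0502
grip_force: 0.0
[298.81208054 178.84563758] [ 14  14 149] [0.56908349 0.03947121 0.218     ]
[ 0.37227963 -0.29732862  0.29042945]
```

Oil is back, its cap within about 1 mm of the start. Now the vinegar.

To row units: 0.03 m is 0.6, -0.0006 m is -0.012.

```bash
echo '{"x": [-0.012, 0, 0, 0, 0, 0], "y": [-0.006, 0, 0, 0, 0, 0], "z": [0.6, 0.6, 0.3, 0.19, 0, 0], "ax": [0, 0, 0, 0, 0, 0], "ay": [0, 0, 0, 0, 0, 0], "az": [0, 0, 0, 0, 0, 0]}' > next.json && python3 -m crank next.json; echo '{"x": [0, 0, 0, 0, 0], "y": [0, 0, 0, 0, 0], "z": [0, 0, 0, 0, 0], "ax": [0, 0, 0, 0, 0], "ay": [0, 0, 0, 0, 0], "az": [0, 0, 0, 0, 0]}' > next.json && python3 -m crank next.json 0.0 4;  echo '{"x": [0, 0, 0], "y": [0, 0, 0], "z": [0, 0, 0], "ax": [0, 0, 0], "ay": [0, 0, 0], "az": [0, 0, 0]}' > next.json && python3 -m crank next.json 0.0 25
echo '{"x": [0, 0, 0, 0, 0, 0, 0, 0], "y": [0, 0, 0, 0, 0, 0, 0, 0], "z": [-0.1, -0.2, -0.3, -0.3, -0.3, -0.2, 0, 0], "ax": [0, 0, 0, 0, 0, 0, 0, 0], "ay": [0, 0, 0, 0, 0, 0, 0, 0], "az": [0, 0, 0, 0, 0, 0, 0, 0]}' > next.json && python3 -m crank next.json
```

```text
time_s: 48.45
ee_pos: [0.3719, -0.2987, 0.2067]
eef_rot: [3.141, 0.001, 1.571]
force: [0.7, 0.4, 0.0]
grip_width: 0.05
grip_force: 0.0
time_s: 48.95
ee_pos: [0.3718, -0.2988, 0.2062]
eef_rot: [3.141, 0.001, 1.571]
force: [0.7, 0.2, 2.9]
grip_width: 0.0287
grip_force: 4.0
time_s: 49.25
ee_pos: [0.3718, -0.2988, 0.2062]
eef_rot: [3.141, 0.001, 1.571]
force: [1.0, -0.6, 5.8]
grip_width: 0.0285
grip_force: 25.0
time_s: 50.05
ee_pos: [0.3714, -0.2985, 0.2753]
eef_rot: [-3.141, -0.0, 1.571]
force: [-0.1, -1.0, -5.1]
grip_width: 0.0284
grip_force: 25.0
```

```bash
echo '{"x": [0.2, 0.4, 0.48, 0.48, 0.48, 0.48, 0.48, 0.48, 0.48, 0.48], "y": [0.1, 0.2, 0.25, 0.25, 0.25, 0.25, 0.25, 0.25, 0.25, 0.25], "z": [0, 0, 0, 0, 0, 0, 0, 0, 0, 0], "ax": [0, 0, 0, 0, 0, 0, 0, 0, 0, 0], "ay": [0, 0, 0, 0, 0, 0, 0, 0, 0, 0], "az": [0, 0, 0, 0, 0, 0, 0, 0, 0, 0]}' > next.json && python3 -m crank next.json
echo '{"x": [0.48, 0.4, 0.19, 0.076, 0, 0, 0], "y": [0.25, 0.2, 0.11, 0.064, 0, 0, 0], "z": [0, 0, 0, 0, 0, 0, 0], "ax": [0, 0, 0, 0, 0, 0, 0], "ay": [0, 0, 0, 0, 0, 0, 0], "az": [0, 0, 0, 0, 0, 0, 0]}' > next.json && python3 -m crank next.json
echo '{"x": [0, 0, 0, 0, 0, 0, 0, 0], "y": [0, 0, 0, 0, 0, 0, 0, 0], "z": [0.3, 0.5, 0.4, 0.2, 0.08, 0, 0, 0], "ax": [0, 0, 0, 0, 0, 0, 0, 0], "ay": [0, 0, 0, 0, 0, 0, 0, 0], "az": [0, 0, 0, 0, 0, 0, 0, 0]}' > next.json && python3 -m crank next.json
```

```text
time_s: 51.05
ee_pos: [0.4867, -0.0747, 0.2752]
eef_rot: [-3.14, -0.0, 1.571]
force: [-0.5, 0.1, -5.1]
grip_width: 0.0285
grip_force: 25.0
time_s: 51.75
ee_pos: [0.5175, -0.02, 0.2759]
eef_rot: [-3.142, 0.0, 1.57]
force: [0.2, -0.3, -4.9]
grip_width: 0.0291
grip_force: 25.0
time_s: 52.55
ee_pos: [0.5181, -0.0194, 0.2027]
eef_rot: [3.14, 0.0, 1.571]
force: [0.4, -0.2, -5.0]
grip_width: 0.0283
grip_force: 25.0
```

To row units: 0.003 m is 0.06, 0.0015 m is 0.03.

```bash
echo '{"x": [0, 0, 0, 0], "y": [0, 0, 0, 0], "z": [0.06, 0.03, 0, 0], "ax": [0, 0, 0, 0], "ay": [0, 0, 0, 0], "az": [0, 0, 0, 0]}' > next.json && python3 -m crank next.json;echo '{"x": [0, 0, 0], "y": [0, 0, 0], "z": [0.014, 0, 0], "ax": [0, 0, 0], "ay": [0, 0, 0], "az": [0, 0, 0]}' > next.json && python3 -m crank next.json;echo '{"x": [0, 0, 0], "y": [0, 0, 0], "z": [0.014, 0, 0], "ax": [0, 0, 0], "ay": [0, 0, 0], "az": [0, 0, 0]}' > next.json && python3 -m crank next.json;echo '{"x": [0, 0, 0], "y": [0, 0, 0], "z": [0.01, 0, 0], "ax": [0, 0, 0], "ay": [0, 0, 0], "az": [0, 0, 0]}' > next.json && python3 -m crank next.json
```

```text
time_s: 52.95
ee_pos: [0.5178, -0.0193, 0.1974]
eef_rot: [-3.142, -0.0, 1.571]
force: [-0.3, -0.4, -4.7]
grip_width: 0.0284
grip_force: 25.0
time_s: 53.25
ee_pos: [0.5178, -0.0193, 0.1967]
eef_rot: [3.142, 0.0, 1.571]
force: [0.9, -0.1, -5.4]
grip_width: 0.0284
grip_force: 25.0
time_s: 53.55
ee_pos: [0.5179, -0.0194, 0.1963]
eef_rot: [3.141, 0.0, 1.571]
force: [-0.0, -0.1, -0.1]
grip_width: 0.0289
grip_force: 25.0
time_s: 53.85
ee_pos: [0.5181, -0.0194, 0.1962]
eef_rot: [3.14, 0.0, 1.571]
force: [-1.4, 0.6, 4.8]
grip_width: 0.0285
grip_force: 25.0
```

To row units: -0.03 m is -0.6, -0.025 m is -0.5.

```bash
echo '{"x": [0, 0, 0, 0], "y": [0, 0, 0, 0], "z": [0, 0, 0, 0], "ax": [0, 0, 0, 0], "ay": [0, 0, 0, 0], "az": [0, 0, 0, 0]}' > next.json && python3 -m crank next.json 0.05 10
echo '{"x": [0, 0, 0, 0, -0.2, -0.6, -0.6, -0.6, -0.6, -0.6], "y": [0, 0, 0, 0, 0, 0.1, 0.1, 0.1, 0.1, 0.1], "z": [-0.2, -0.4, -0.6, -0.6, 0, 0, 0, 0, 0, 0], "ax": [0, 0, 0, 0, 0, 0, 0, 0, 0, 0], "ay": [0, 0, 0, 0, 0, 0, 0, 0, 0, 0], "az": [0, 0, 0, 0, 0, 0, 0, 0, 0, 0]}' > next.json && python3 -m crank next.json
echo '{"x": [-0.6, -0.6, -0.5, -0.276, 0, 0, 0], "y": [0.1, 0.1, 0.1, 0.052, 0, 0, 0], "z": [0, 0, 0, 0, 0, 0, 0], "ax": [0, 0, 0, 0, 0, 0, 0], "ay": [0, 0, 0, 0, 0, 0, 0], "az": [0, 0, 0, 0, 0, 0, 0]}' > next.json && python3 -m crank next.json
python3 - <<'E'
from h import *
t=eyes.camera("top")
p,st=blob(t,(0,0,100),(30,70,255),(312,192,345,216));print(p,st[2:],onz(t,*p,.208));print(ctrl.get_obs()["ee_pos"])
E
```

```text
time_s: 54.25
ee_pos: [0.5177, -0.0193, 0.1954]
eef_rot: [-3.141, 0.0, 1.571]
force: [-0.5, -0.4, -0.9]
grip_width: 0.0499
grip_force: 0.0
time_s: 55.25
ee_pos: [0.5426, -0.1809, 0.2853]
eef_rot: [-3.141, -0.0, 1.571]
force: [0.1, 0.4, 0.2]
grip_width: 0.0501
grip_force: 0.0
time_s: 55.95
ee_pos: [0.5604, -0.277, 0.2857]
eef_rot: [3.141, -0.0, 1.572]
force: [0.3, -0.3, -0.7]
grip_width: 0.0501
grip_force: 0.0
[328.62941176 203.77647059] [ 14  15 170] [ 0.51708266 -0.02019315  0.208     ]
[ 0.56043653 -0.27707166  0.28576167]
```

Vinegar's cap is within 1 mm of its start. Now the soy: down 0.091.

To row units: 0.03 m is 0.6, 0.02 m is 0.4.

```bash
echo '{"x": [-0.01, 0, 0, 0, 0, 0], "y": [0, 0, 0, 0, 0, 0], "z": [0.6, 0.6, 0.4, 0.224, 0, 0], "ax": [0, 0, 0, 0, 0, 0], "ay": [0, 0, 0, 0, 0, 0], "az": [0, 0, 0, 0, 0, 0]}' > next.json && python3 -m crank next.json; echo '{"x": [0, 0, 0, 0, 0], "y": [0, 0, 0, 0, 0], "z": [0, 0, 0, 0, 0], "ax": [0, 0, 0, 0, 0], "ay": [0, 0, 0, 0, 0], "az": [0, 0, 0, 0, 0]}' > next.json && python3 -m crank next.json 0.0 4;  echo '{"x": [0, 0, 0], "y": [0, 0, 0], "z": [0, 0, 0], "ax": [0, 0, 0], "ay": [0, 0, 0], "az": [0, 0, 0]}' > next.json && python3 -m crank next.json 0.0 25
echo '{"x": [0, 0, 0, 0, 0, 0, 0, 0], "y": [0, 0, 0, 0, 0, 0, 0, 0], "z": [-0.1, -0.2, -0.3, -0.3, -0.3, -0.2, 0, 0], "ax": [0, 0, 0, 0, 0, 0, 0, 0], "ay": [0, 0, 0, 0, 0, 0, 0, 0], "az": [0, 0, 0, 0, 0, 0, 0, 0]}' > next.json && python3 -m crank next.json
```

```text
time_s: 56.6
ee_pos: [0.5607, -0.2785, 0.1954]
eef_rot: [3.14, 0.001, 1.571]
force: [-0.7, 0.8, -0.4]
grip_width: 0.05
grip_force: 0.0
time_s: 57.1
ee_pos: [0.5606, -0.2788, 0.1948]
eef_rot: [3.14, 0.001, 1.571]
force: [1.9, 0.2, 3.6]
grip_width: 0.0291
grip_force: 4.0
time_s: 57.4
ee_pos: [0.5606, -0.2787, 0.1948]
eef_rot: [3.141, 0.0, 1.571]
force: [2.5, 0.5, 6.0]
grip_width: 0.0287
grip_force: 25.0
time_s: 58.2
ee_pos: [0.5602, -0.2785, 0.2637]
eef_rot: [-3.141, -0.0, 1.571]
force: [0.3, -0.2, -3.6]
grip_width: 0.029
grip_force: 25.0
```

```bash
echo '{"x": [0.2, 0.4, 0.5, 0.5, 0.5, 0.5, 0.5, 0.4, 0.256, 0.1], "y": [0, -0.04, -0.04, -0.04, -0.04, -0.04, 0, 0, 0.004, 0], "z": [0, 0, 0, 0, 0, 0, 0, 0, 0, 0], "ax": [0, 0, 0, 0, 0, 0, 0, 0, 0, 0], "ay": [0, 0, 0, 0, 0, 0, 0, 0, 0, 0], "az": [0, 0, 0, 0, 0, 0, 0, 0, 0, 0]}' > next.json && python3 -m crank next.json
echo '{"x": [0, 0, 0, 0, 0, 0, 0, 0, 0, 0], "y": [0, 0, 0, 0, 0, 0, 0, 0, 0, 0], "z": [0, 0, 0, 0.3, 0.5, 0.4, 0.2, 0.08, 0, 0], "ax": [0, 0, 0, 0, 0, 0, 0, 0, 0, 0], "ay": [0, 0, 0, 0, 0, 0, 0, 0, 0, 0], "az": [0, 0, 0, 0, 0, 0, 0, 0, 0, 0]}' > next.json && python3 -m crank next.json
echo '{"x": [0, 0, 0, 0], "y": [0, 0, 0, 0], "z": [0.04, 0.02, 0, 0], "ax": [0, 0, 0, 0], "ay": [0, 0, 0, 0], "az": [0, 0, 0, 0]}' > next.json && python3 -m crank next.json
```

```text
time_s: 59.2
ee_pos: [0.5504, -0.0845, 0.264]
eef_rot: [-3.141, -0.0, 1.572]
force: [-0.1, 0.1, -3.6]
grip_width: 0.0286
grip_force: 25.0
time_s: 60.2
ee_pos: [0.5509, -0.086, 0.1912]
eef_rot: [3.14, 0.0, 1.571]
force: [-0.6, 0.4, -4.3]
grip_width: 0.0284
grip_force: 25.0
time_s: 60.6
ee_pos: [0.5506, -0.0858, 0.1874]
eef_rot: [3.141, 0.0, 1.571]
force: [0.1, 0.2, -3.6]
grip_width: 0.0288
grip_force: 25.0
```

To row units: 0.001 m is 0.02, 0.0005 m is 0.01.

```bash
echo '{"x": [0, 0, 0, 0], "y": [0, 0, 0, 0], "z": [0.02, 0.01, 0, 0], "ax": [0, 0, 0, 0], "ay": [0, 0, 0, 0], "az": [0, 0, 0, 0]}' > next.json && python3 -m crank next.json;echo '{"x": [0, 0, 0], "y": [0, 0, 0], "z": [0.014, 0, 0], "ax": [0, 0, 0], "ay": [0, 0, 0], "az": [0, 0, 0]}' > next.json && python3 -m crank next.json;echo '{"x": [0, 0, 0], "y": [0, 0, 0], "z": [0.012, 0, 0], "ax": [0, 0, 0], "ay": [0, 0, 0], "az": [0, 0, 0]}' > next.json && python3 -m crank next.json
```

```text
time_s: 61.0
ee_pos: [0.5505, -0.0858, 0.1857]
eef_rot: [-3.142, -0.0, 1.571]
force: [0.4, 0.2, -3.5]
grip_width: 0.0283
grip_force: 25.0
time_s: 61.3
ee_pos: [0.5506, -0.0858, 0.185]
eef_rot: [-3.142, 0.0, 1.571]
force: [-0.3, 0.9, -3.5]
grip_width: 0.0284
grip_force: 25.0
time_s: 61.6
ee_pos: [0.5507, -0.0858, 0.1848]
eef_rot: [3.141, 0.0, 1.571]
force: [0.7, -0.1, 0.6]
grip_width: 0.0288
grip_force: 25.0
```

Touched down. I'll release, rise, back off toward the robot over the board side, and check.

```bash
echo '{"x": [0, 0, 0, 0, 0], "y": [0, 0, 0, 0, 0], "z": [0.006, 0, 0, 0, 0], "ax": [0, 0, 0, 0, 0], "ay": [0, 0, 0, 0, 0], "az": [0, 0, 0, 0, 0]}' > next.json && python3 -m crank next.json 0.05 10
echo '{"x": [0, 0, 0, 0, -0.4, -0.8, -0.8, -0.8, -0.8, -0.6], "y": [0, 0, 0, 0, 0, 0, 0, 0, 0, 0], "z": [-0.2, -0.4, -0.6, -0.6, 0, 0, 0, 0, 0, 0], "ax": [0, 0, 0, 0, 0, 0, 0, 0, 0, 0], "ay": [0, 0, 0, 0, 0, 0, 0, 0, 0, 0], "az": [0, 0, 0, 0, 0, 0, 0, 0, 0, 0]}' > next.json && python3 -m crank next.json
echo '{"x": [0, 0, 0, 0], "y": [0, 0, 0, 0], "z": [0, 0, 0, 0], "ax": [0, 0, 0, 0], "ay": [0, 0, 0, 0], "az": [0, 0, 0, 0]}' > next.json && python3 -m crank next.json
python3 - <<'E'
from h import *
t=eyes.camera("top");s=eyes.camera("scene")
for n,lo,hi,b,z in(("soy",(0,150,90),(8,255,255),(343,174,375,200),.198),("vin",(0,0,100),(30,70,255),(312,192,345,216),.208),("oil",(50,112,75),(65,255,255),(285,165,313,200),.218),("salt",(0,0,80),(40,70,255),(308,138,333,160),.067),("pepper",(0,0,0),(180,255,52),(335,142,360,166),.05)):
    p,st=blob(t,lo,hi,b);print(n,p.round(2),st[2:],onz(t,*p,z).round(4))
cv2.imwrite("pics/p5.png",s["pixels"])
E
```

```text
time_s: 62.1
ee_pos: [0.5506, -0.0858, 0.1842]
eef_rot: [3.142, 0.0, 1.571]
force: [-0.5, 0.3, -0.1]
grip_width: 0.0501
grip_force: 0.0
time_s: 63.1
ee_pos: [0.5501, -0.2981, 0.2749]
eef_rot: [3.141, 0.0, 1.57]
force: [0.5, 1.5, 0.6]
grip_width: 0.0499
grip_force: 0.0
time_s: 63.5
ee_pos: [0.5508, -0.2948, 0.2746]
eef_rot: [3.141, 0.0, 1.572]
force: [-0.5, -0.6, 0.2]
grip_width: 0.0502
grip_force: 0.0
soy [360.32 187.25] [ 15  14 159] [ 0.55  -0.087  0.198]
vin [328.65 203.68] [ 14  15 167] [ 0.5173 -0.0202  0.208 ]
oil [298.87 179.03] [ 14  13 150] [0.5687 0.0394 0.218 ]
salt [320.25 150.02] [ 15  16 182] [ 0.6455 -0.0068  0.067 ]
pepper [345.64 154.92] [ 13  15 119] [ 0.6345 -0.067   0.05  ]
```

View pics/p5.png

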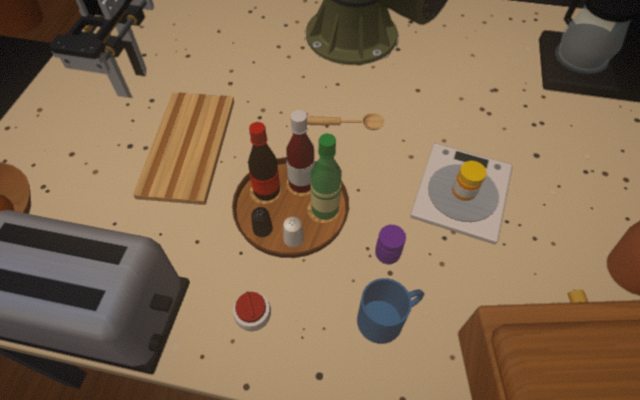

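The final view shows all three bottles upright on their discs, caps at (258,132), (299,122) and (327,144) as at the start. The jar is on the plate at (469,181), salt and pepper are unmoved, and the board is empty with the gripper clear.

```bash
python3 -c "
from station import ctrl
print(ctrl.hand_in())"
```

```text
the job is handed in; nothing more can be done
None
```

The job is done and handed in at about 63.6 s of the 131 s allowed: the honey jar stands upright within about 2 mm of the scale plate's centre, all three bottles are upright within about 1 mm of their starting spots, and the salt and pepper were not touched.

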